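# Open the paraffin tank and trace its lid groove with the probe

## Robot

A 6-joint arm with a two-finger parallel gripper is mounted at the origin on the work surface. World frame = base frame: x ahead of the robot, y to its left, z up, the work surface at z = 0. Lengths are in m, angles in rad, forces in N, time in s.
With the tool pointing down it reaches from about 0.3 to 0.875 m from the base axis. Payload 6.4 kg.
Tool frame: the origin (TCP) lies at the centre of the arm's flange, where the gripper is bolted on; the fingertips stand 173 mm ahead of it and the grasp point (between the pads) lies 155 mm ahead of it (ctrl.pinch_z is the distance from the TCP to the grasp point, in m); z points along the fingers, y is the direction in which the jaws open and shut (so a half turn about z gives the same grasp; the last joint's range is limited). The gripper opens to 85 mm and grips with 20 to 120 N. Pads are 22 mm wide; open, the fingers measure 114 mm over their backs; the gripper's body (76 mm by 85 mm) begins 54 mm behind the grasp point. The pads swing forward as they close: fully open they stand 13 mm farther back than shut.
Start: joints at [-1.436, 0.181, 1.607, -0, 1.354, -0.206], TCP at [0.192, -0.542, 0.405] pointing down, gripper open.
Joint ranges: [-2.99, 2.99], [-0.89, 2.07], [0.3, 2.58], [-1.14, 4.28], [0, 2.63], [-3.12, 3.12]. Speed limits (rad/s): [2.57, 2.57, 3.01, 3.14, 3.14, 3.14].

## Interface

Orientations are given as a unit quaternion [w, x, y, z].
In Python, from bench import ctrl gives the robot as it stands.
- The arm moves only by the tool drive_tool, never from a script. Its argument "commands" is a list that holds one entry, the list of rows, each a list of 7 numbers: the shift along the tool's x, y, z in units of 50 mm (1.0 is 50 mm), then the turn, a rotation vector about the tool's x, y, z in units of 8 degrees (1.0 is 8 degrees), then the closure in counts, from 0 (fully open) to 255 (shut). A call has 1 to 10 rows; each row shifts and turns the commanded pose from where the row before left it, along the tool's axes as they then stand; what a row does not reach is not made up. A row lasts 1/10 s, in which the tool goes at most 50 mm and 8.59 degrees, less where a joint would pass 70% of its speed; a pose out of reach is approached as far as the arm can. A call is refused whole if a number of a shift passes 1 or a number of a turn 1, either way. A call with a gripper value outside its range is refused whole. The fingers move at their own pace and stop on an object; the grip force is fixed at half the most. Time passes only in rows, so rows that do not move let the fingers close. It gives the time, the measured TCP pose, the force and the opening at its end, in the units of the state.
- ctrl.get_obs(): the state, without advancing time (a new reading comes with each control period).
- ctrl.camera(name): name is "side" or "top" or "wrist"; returns a dict with "pixels" (420x560x3 uint8, red, green, blue), "depth" (420x560 float32, m along the optical axis (not along the pixel's ray), 0 where there is no reading), "intrinsics" (3x3 intrinsics, pixels), "k1" (the pictures are not rectified: a ray, as slopes to the right and down, at radius r is drawn at 1 + k1 r^2 times it, then the intrinsics apply), "R" (3x3) and "t" (3): a world point X has camera coordinates R X + t; the wrist camera has in their place "tool_from_camera" (4x4, takes a point from camera to tool coordinates, whose origin is the TCP and whose axes are the flange's). Camera axes: x right, y down, z forward; pixel columns grow to the right and rows downward; lengths in m; the calibration is good to about 2 mm. A picture is of the moment at which its call begins: read the wrist's pose just before it.
- ctrl.hand_in(): hands the job in, once; it reports no verdict.
The state is a dict: "time_s": time; "q": joint angles; "dq": joint speeds; "joint_efforts": joint torques, N m; "eef_pos": TCP position; "eef_rot": TCP orientation; "wrist_force": force on the tool from outside, world axes, zero at the start; "torque": the same for the moment, N m; "opening": opening from 0.0 (shut) to 1.0 (fully open).
Only numpy, scipy, OpenCV 4.12 (cv2) and the standard library are available. Lean on these libraries where they do the work, as an engineer would, in place of code of your own. Each camera call takes 0.05 s, during which the arm holds its last target. There are 200 camera calls.

## Task

Open the paraffin tank: lift its hinged lid at the front lip and swing it over until it leans on its rests and stays open on its own, without flinging it or letting it slam. Then take the blunt probe from the warm block and run its tip slowly and lightly along the bottom of the sealing groove in the tank's front rim, from the left end to the right end (left and right as the robot sees them), all the way along, to feel that the groove is clear. Stand the probe back in the block, fully down, and leave everything else where it is.

Things in the scene. Friction and masses are not known exactly. Their poses are not given: they have to be found in the camera images.
- tank: Fixed cream tank 180 (x) x 250 (y) mm, steel rim top 95 mm above the worktop. Origin: centre of its underside; x away from the robot to the hinge side, y left. Rim 20 mm wide, with a sealing groove 10 mm wide, 6 mm deep (floor at 89 mm) round all four sides, 10 mm in from the outer faces: the front one at x = -80 mm from corner y = +115 to -115 mm. The shut lid covers it. Fixed basket inside.
- lid (a joint): Lid angle in rad: 0 shut, grows as it opens, about 1.57 is upright (balance point), 1.92 fully open, leaning back on its rests. The hinge turns freely: below the balance point the lid falls shut, past it it falls open. About 0.5 kg (2.5 N at the lip lifts it).
- lid_edge (a point): Middle of the lower edge of the lid's front lip (moves with the lid). The lid is a plate 8 mm thick, 246 mm wide, no knob; its lip juts 24 mm out from the tank's front face, its underside 96.5 mm above the worktop when shut, free below. The edge runs along the tank's y, 202 mm from the hinge axis; closed, tilted fingers pressed against it carry it up.
- lid_hinge (a point): Point on the hinge axis at the middle of the lid, 88 mm behind the tank's centre and 100.5 mm above the worktop; the axis is parallel to the tank's y.
- groove_left (a point): Point on the floor of the front groove, 10 mm short of its left corner.
- groove_right (a point): Point on the floor of the front groove, 10 mm short of its right corner; the line from groove_left to groove_right is the path.
- block: Fixed aluminium warm block 190 x 56 x 70 mm. Origin: centre of its underside; x along its length. Three square wells 14 mm wide and 64 mm deep in its top, at x = -60, 0 and +60 mm. In one stands the probe, in the others a pair of forceps each; which is which changes.
- probe: Loose blunt probe, 140 mm long, 70 g, upright in a well. Origin: its tip (lower end), z up along it. Steel shaft 8 mm thick (6 mm over the last 14 mm), black collar 28 mm across at 58 to 64 mm above the tip, black square handle 16 x 16 mm from 64 to 140 mm, its sides square to its own x and y and to the block. In the well the collar rests on the block, the tip 12 mm above the worktop.
- probe_tip (a point): The probe's tip (lower end).
- forceps_long: Loose steel forceps 135 mm long standing in a well; bystander. Origin: its lower end.
- forceps_short: Loose steel forceps 115 mm long standing in a well; bystander. Origin: its lower end.
- mould_a: Small steel base mould 62 x 44 x 12 mm lying between tank and block; bystander. Origin: centre of its underside.
- mould_b: Like mould_a, to the right of the block.
- tray: Dark tray of steel moulds, 160 x 110 x 32 mm, left of the tank; bystander.
- jar: Amber jar 72 mm across, 95 mm high, right of the block; bystander.
- cassette_rack: Rack of white cassettes 60 x 120 x 40 mm, between block and tank, farther back; bystander.
There are look-alikes about, which are no part of the job. Several things look just like the block: the one meant starts nearest to the robot's base. There is more than one size of the probe; the job needs the smaller.

How it is judged:
On the way, in this order (a step that is already met when the one before it is completed fails the run):
1. the lid stands fully open on its rests, nothing touching it (value of joint lid above 1.78 rad and contact force between each of the arm, the fingers, probe and lid below 0.05 N), for 0.3 s.
2. the probe tip presses in the front groove at its left end (within 25 mm of the corner) (z of probe_tip in the frame of tank below 0.0925 m and x of probe_tip in the frame of tank between -0.086 and -0.074 m and contact force between probe and tank above 0.15 N and y of probe_tip in the frame of tank above 0.09 m), for 0.05 s.
3. the tip presses in the groove a quarter of the way (z of probe_tip in the frame of tank below 0.0925 m and x of probe_tip in the frame of tank between -0.086 and -0.074 m and contact force between probe and tank above 0.15 N and y of probe_tip in the frame of tank between 0.048 and 0.072 m), for 0.05 s.
4. the tip presses in the groove further along (z of probe_tip in the frame of tank below 0.0925 m and x of probe_tip in the frame of tank between -0.086 and -0.074 m and contact force between probe and tank above 0.15 N and y of probe_tip in the frame of tank between 0.018 and 0.042 m), for 0.05 s.
5. the tip presses in the groove at the middle (z of probe_tip in the frame of tank below 0.0925 m and x of probe_tip in the frame of tank between -0.086 and -0.074 m and contact force between probe and tank above 0.15 N and y of probe_tip in the frame of tank between -0.012 and 0.012 m), for 0.05 s.
6. the tip presses in the groove past the middle (z of probe_tip in the frame of tank below 0.0925 m and x of probe_tip in the frame of tank between -0.086 and -0.074 m and contact force between probe and tank above 0.15 N and y of probe_tip in the frame of tank between -0.042 and -0.018 m), for 0.05 s.
7. the tip presses in the groove three quarters of the way (z of probe_tip in the frame of tank below 0.0925 m and x of probe_tip in the frame of tank between -0.086 and -0.074 m and contact force between probe and tank above 0.15 N and y of probe_tip in the frame of tank between -0.072 and -0.048 m), for 0.05 s.
8. the tip presses in the groove at its right end (within 25 mm of the corner) (z of probe_tip in the frame of tank below 0.0925 m and x of probe_tip in the frame of tank between -0.086 and -0.074 m and contact force between probe and tank above 0.15 N and y of probe_tip in the frame of tank below -0.09 m), for 0.05 s.
At the end, for the whole second after the job is handed in: The lid leans open by itself (joint above 1.78 rad, still), and the probe stands released and still in a well of the block, its collar down on the top (tip within 16 mm of the worktop, tilt under 0.12 rad) (value of joint lid above 1.78 rad and z of probe_tip in the frame of block between 0.004 and 0.016 m and angle between probe's own z axis and vertical below 0.12 rad and y of probe_tip in the frame of block between -0.012 and 0.012 m and x of probe_tip in the frame of block between -0.072 and 0.072 m and linear speed of probe below 0.02 m/s and velocity of joint lid between -0.05 and 0.05 rad/s); the robot touches nothing.
It fails at once if the lid is flung open or let slam (faster than 3 rad/s either way) (velocity of joint lid above 3 rad/s or velocity of joint lid below -3 rad/s).
It fails at once if the probe is pressed on the tank harder than 20 N (contact force between probe and tank above 20 N).
It fails at once if the probe is hurried along the groove (faster than 120 mm/s while on its floor) (contact force between probe and tank above 0.15 N and z of probe_tip in the frame of tank below 0.091 m and x of probe_tip in the frame of tank below -0.07 m and linear speed of probe above 0.12 m/s).
It fails at once if a bystander is moved more than 25 mm (distance of any of forceps_long, forceps_short, mould_a, mould_b, tray, jar, cassette_rack from where it was at the start of the episode above 0.025 m).
It also fails if it takes over 72 s, if anything falls off the work surface, if the arm or the gripper's body presses on something with over 40 N, if the wrist force passes 120 N, or if a joint passes its speed limit or range.

## Working session

There is one attempt and no reset: what is moved stays moved. The work goes in short steps, Python scripts to look and compute and a tool call to move; the robot and the scene stay as the last step left them, time stands still between calls to the robot, and variables do not carry over. Pictures are saved under pics/ and viewed, about 8 in all and at most 12, crops included, and the job is handed in when it is done.

Besides the shell and the picture viewer there is one more tool, called after ">>>" as a command line: name --argument value ..., lists and objects as JSON in quotes. drive_tool: Moves the arm, as the interface text tells. Its arguments: {"type":"object","properties":{"commands":{"type":"array","items":{"type":"array","items":{"type":"array","items":{"type":"number"}}}}},"required":["commands"]}

```bash
ls; mkdir -p pics; cat > h.py <<'E'
import numpy as np,cv2
from bench import ctrl
from scipy.spatial.transform import Rotation as Ro
def tool(o=None):
    o=o or ctrl.get_obs(); q=o['eef_rot']; T=np.eye(4); T[:3,:3]=Ro.from_quat([q[1],q[2],q[3],q[0]]).as_matrix(); T[:3,3]=o['eef_pos']; return T
def shot(name):
    T=tool(); c=ctrl.camera(name); C=np.eye(4)
    if name=='wrist': W=T@c['tool_from_camera']
    else:
        C[:3,:3]=c['R'];C[:3,3]=c['t'];W=np.linalg.inv(C)
    K=c['intrinsics'];v,u=np.mgrid[:420,:560].astype(float)
    x=(u-K[0,2])/K[0,0];y=(v-K[1,2])/K[1,1]; a,b=x.copy(),y.copy()
    for _ in range(20):
        s=1+c['k1']*(a*a+b*b); a,b=x/s,y/s
    d=c['depth']; P=np.stack([a*d,b*d,d],-1)@W[:3,:3].T+W[:3,3]; P[d==0]=np.nan
    np.savez('pics/%s.npz'%name,P=P,rgb=c['pixels'],W=W,K=K,k1=c['k1'])
    return c['pixels'],P
def save(img,f,s=1): cv2.imwrite('pics/'+f,cv2.resize(img[...,::-1],None,fx=s,fy=s,interpolation=cv2.INTER_CUBIC))
E
python3 - <<'E'
from h import *
i,P=shot('top'); save(i,'top1.png',1.4)
j,Q=shot('side'); save(j,'side1.png',1.4)
print(ctrl.get_obs())
E
```

```text
pics
{'time_s': 0.1, 'q': array([-1.43629527e+00,  1.81477517e-01,  1.60787227e+00, -2.40028677e-06,
        1.35379332e+00, -2.06291799e-01]), 'dq': array([ 0.000671  , -0.00020796, -0.00269784,  0.00038765,  0.00168757,
       -0.00128009]), 'joint_efforts': array([ 2.17859514e-05, -4.45881844e+01, -3.52238917e+01, -2.98913974e-04,
        4.15343689e-03,  1.13148343e-05]), 'eef_pos': array([ 0.19217611, -0.54170777,  0.40388525]), 'eef_rot': array([-7.74767543e-04,  9.85517281e-01,  1.69573253e-01,  2.66499687e-05]), 'wrist_force': array([0.7116799 , 0.57542211, 0.53778965]), 'torque': array([-0.03404225,  0.0089615 , -0.03046881]), 'opening': 0.9991739414141106}
```

View pics/top1.png

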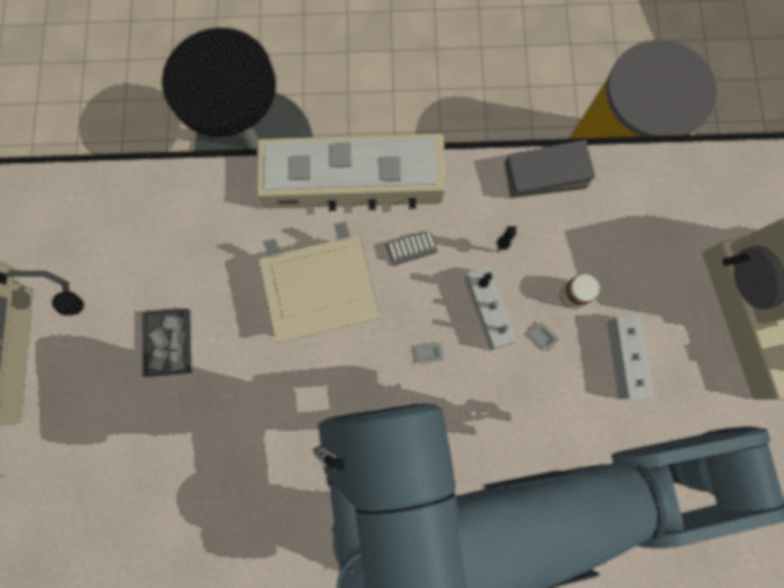

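View pics/side1.png

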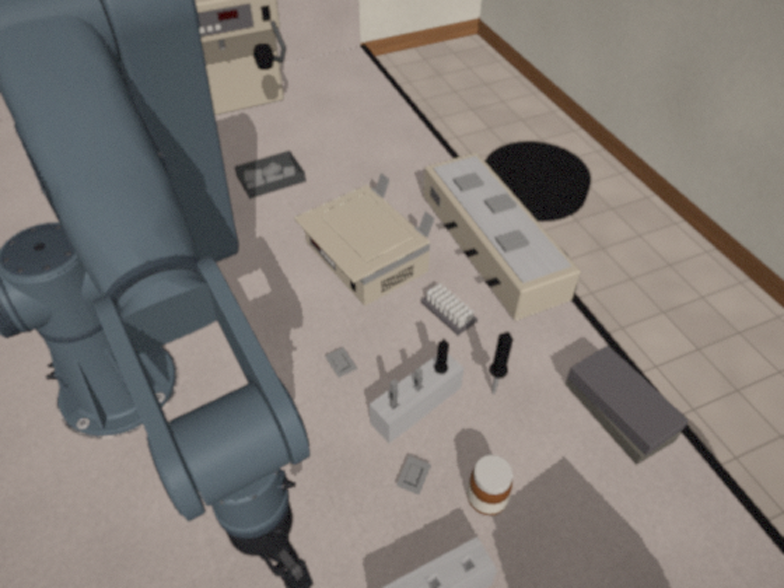

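The top view shows two blocks: one with three tools at (490,308), and an empty one at (630,357). The smaller black probe is in the block's far well at (484,280), and a larger probe stands free behind it at (506,238). The tank lid is at (320,287), with its hinge rests at the back. Next I measure these.

```bash
python3 - <<'E'
from h import *
D=np.load('pics/top.npz');P=D['P'];rgb=D['rgb']
def rect(m,n):
    k,l,st,_=cv2.connectedComponentsWithStats(m.astype(np.uint8),connectivity=4)
    for i in range(1,k):
        if st[i,4]<60: continue
        p=P[l==i]; r=cv2.minAreaRect((p[:,:2]*1000).astype(np.float32))
        print(n,st[i,:5],'z',np.median(p[:,2]).round(4),'rect',np.round(r[0],1),np.round(r[1],1),round(r[2],2))
v,u=np.mgrid[:420,:560]
z=P[...,2]
w=(v<290)
rect(w&(z>.097)&(z<.115)&(u>170)&(u<290),'lid')
rect(w&(z>.062)&(z<.078)&(u>320),'block')
for n,(a,b,c,d) in dict(tank=(160,290,150,260),block=(320,380,185,255)).items(): pass
# tall things
rect(w&(z>.09)&(z<.25)&(u>300)&(u<480)&(v>140),'tall')
for (x,y) in [(484,280),(490,305),(500,328),(506,232),(484,276),(320,290),(430,352),(541,336),(582,290),(411,246),(166,342)]:
    a,b=int(x/1.4),int(y/1.4); print((x,y),np.round(np.nanmedian(P[b-1:b+2,a-1:a+2].reshape(-1,3),0),4))
i=rgb[180:265,150:290]; save(i,'lidcrop.png',4)
save(rgb[150:260,320:470],'blockcrop.png',5)
E
```

```text
lid [ 184   96  106   45 3632] z 0.1082 rect [885.5  97.4] [365.7 152.8] 89.98
lid [ 185  164   86   81 4614] z 0.1068 rect [587.6 130.8] [223.3 249.1] 12.24
block [ 363  100   62   37 1558] z 0.0706 rect [ 880.9 -448.6] [102.7 200.9] 9.61
block [510 174  41 111 346] z 0.0699 rect [ 480.7 -860.7] [373.4   8.7] 11.42
block [334 190  36  59 841] z 0.0701 rect [ 529.2 -279.9] [190.9  57.8] 16.93
block [405 199  19  19  78] z 0.0687 rect [ 553.  -483.8] [69.6 35.7] 40.07
block [ 439  225   28   60 1023] z 0.0698 rect [ 401.6 -601.8] [190.2  60.4] 3.25
tall [358 161  12  15 121] z 0.1644 rect [ 680.5 -315.2] [23.2 21. ] 85.77
tall [409 196  19  19 265] z 0.0954 rect [ 564.5 -494.5] [57.7 60.1] 70.7
(484, 280) [ 0.5822 -0.2548  0.1174]
(490, 305) [ 0.5328 -0.2746  0.0705]
(500, 328) [ 0.475  -0.2934  0.0677]
(506, 232) [ 0.6851 -0.305   0.1625]
(484, 276) [ 0.5903 -0.255   0.126 ]
(320, 290) [0.572  0.1263 0.1085]
(430, 352) [ 4.308e-01 -1.323e-01  3.000e-04]
(541, 336) [ 0.4618 -0.4057  0.0017]
(582, 290) [ 0.5563 -0.4858  0.0948]
(411, 246) [ 0.6966 -0.0919  0.0383]
(166, 342) [0.4723 0.5244 0.0078]
```

View pics/blockcrop.png

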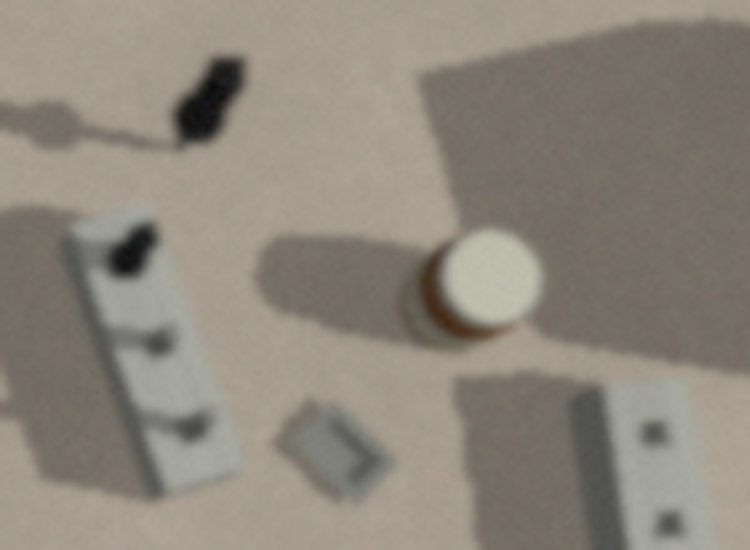

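Candidates for the block are the loaded one at (490,308), 0.60 m from the base, and the empty one at (630,357), 0.72 m away. The loaded one is nearer, so it is the block meant. Candidates for the probe are the slim short one in that block's far well (crop (130,250)) and the taller, thicker one standing behind it (crop (210,100), top at 0.164 m). The smaller one in the block is the probe. Next is a planner that suggests rows, then a closer look with the wrist camera.

```bash
cat > plan.py <<'E'
from h import *
def R_of(head,tilt=0):  # tool y horizontal heading (deg), then turned -tilt about tool x
    h=np.radians(head); y=np.array([np.cos(h),np.sin(h),0]); z=np.array([0,0,-1.]); R=np.stack([np.cross(y,z),y,z],1)
    return R@Ro.from_rotvec([-np.radians(tilt),0,0]).as_matrix()
def pose(p,R): T=np.eye(4);T[:3,:3]=R;T[:3,3]=p;return T
def plan(wps,T=None):  # wps: (T,n,grip) ; prints rows in units, rounding fed back
    T=tool() if T is None else T.copy(); A=T.copy()
    for W,n,g in wps:
        dr=Ro.from_matrix(A[:3,:3].T@W[:3,:3]).as_rotvec(); out=[]
        for k in range(1,n+1):
            s=k/n; G=pose(A[:3,3]+s*(W[:3,3]-A[:3,3]),A[:3,:3]@Ro.from_rotvec(s*dr).as_matrix())
            D=np.linalg.inv(T)@G
            r=np.r_[D[:3,3]/.05,np.degrees(Ro.from_matrix(D[:3,:3]).as_rotvec())/8].round(2)+0.
            T=T@pose(r[:3]*.05,Ro.from_rotvec(np.radians(r[3:]*8)).as_matrix())
            out.append('['+','.join('%g'%x for x in r)+',%d]'%g)
        print(',\n'.join(out),' max',) ; A=W.copy()
    return T
E
python3 - <<'E'
from plan import *
T=plan([(pose([.50,-.25,.45],R_of(-73)),10,0)])
T=plan([(pose([.43,.09,.45],R_of(12.24)),12,0)],pose([.50,-.25,.45],R_of(-73)))
c=ctrl.camera('wrist');print(c['tool_from_camera'].round(3),c['intrinsics'])
E
```

```text
[0.78,-0.34,-0.09,0,0,0.03,0],
[0.77,-0.35,-0.09,0,0,0.03,0],
[0.77,-0.35,-0.09,0,0,0.03,0],
[0.77,-0.36,-0.1,0,0,0.04,0],
[0.77,-0.35,-0.09,-0.01,0,0.03,0],
[0.77,-0.37,-0.09,0,0,0.03,0],
[0.76,-0.36,-0.09,0,0,0.03,0],
[0.77,-0.37,-0.09,0,0,0.03,0],
[0.76,-0.37,-0.1,0,0,0.03,0],
[0.76,-0.37,-0.09,0,0,0.04,0]  max
[0.05,-0.58,0,0,0,-0.89,0],
[0.13,-0.56,0,0,0,-0.89,0],
[0.19,-0.55,0,0,0,-0.88,0],
[0.26,-0.51,0,0,0,-0.89,0],
[0.32,-0.48,0,0,0,-0.89,0],
[0.38,-0.44,0,0,0,-0.89,0],
[0.43,-0.39,0,0,0,-0.89,0],
[0.48,-0.33,0,0,0,-0.88,0],
[0.51,-0.27,0,0,0,-0.89,0],
[0.54,-0.2,0,0,0,-0.89,0],
[0.56,-0.14,0,0,0,-0.89,0],
[0.58,-0.06,0,0,0,-0.89,0]  max
[[ 0.001 -0.952 -0.306  0.079]
 [ 1.     0.     0.001 -0.001]
 [-0.001 -0.306  0.952  0.031]
 [ 0.     0.     0.     1.   ]] [[322.6130624    0.         280.41197157]
 [  0.         322.6130624  210.19190195]
 [  0.           0.           1.        ]]
```

>>> drive_tool --commands '[[[0.78, -0.34, -0.09, 0, 0, 0.03, 0], [0.77, -0.36, -0.09, 0, 0, 0.03, 0], [0.77, -0.36, -0.09, 0, 0, 0.03, 0], [0.77, -0.36, -0.09, 0, 0, 0.03, 0], [0.77, -0.36, -0.09, 0, 0, 0.03, 0], [0.77, -0.36, -0.09, 0, 0, 0.03, 0], [0.77, -0.36, -0.09, 0, 0, 0.03, 0], [0.77, -0.36, -0.09, 0, 0, 0.03, 0], [0.76, -0.36, -0.09, 0, 0, 0.04, 0], [0.76, -0.36, -0.09, 0, 0, 0.04, 0]]]'

```text
time_s: 1.15
eef_pos: [0.5013, -0.249, 0.4497]
eef_rot: [-0.0, 0.989, 0.147, -0.0]
wrist_force: [0.4, -0.1, -0.2]
opening: 0.996
```

```bash
python3 - <<'E'
from plan import *
i,P=shot('wrist'); save(i,'w1.png',1.4)
import shutil; shutil.copy('pics/wrist.npz','pics/w_block.npz')
plan([(pose([.43,.09,.45],R_of(12.24)),12,0)])
z=P[...,2]
k,l,st,_=cv2.connectedComponentsWithStats(((z>.064)&(z<.076)).astype(np.uint8),connectivity=4)
for a in range(1,k):
    if st[a,4]>1500:
        p=P[l==a]; print(st[a],np.median(p[:,2]),cv2.minAreaRect((p[:,:2]*1000).astype(np.float32)))
E
```

```text
[0.05,-0.57,0,0,0,-0.89,0],
[0.11,-0.56,0,0,0,-0.88,0],
[0.19,-0.54,0.01,0,-0.01,-0.89,0],
[0.25,-0.52,0,0.01,0,-0.89,0],
[0.31,-0.48,0,0,0,-0.88,0],
[0.37,-0.44,0,0,0,-0.89,0],
[0.42,-0.39,0,0,-0.01,-0.88,0],
[0.46,-0.33,0,0,0,-0.89,0],
[0.5,-0.28,0.01,0,0,-0.89,0],
[0.53,-0.21,0,0,0,-0.88,0],
[0.56,-0.14,0,0.01,-0.01,-0.89,0],
[0.56,-0.07,0,0,0,-0.89,0]  max
[ 289   73   58  174 7703] 0.0693939540818429 ((527.603515625, -279.7542724609375), (189.40390014648438, 56.38084411621094), 16.860010147094727)
[ 495  262   65   84 2920] 0.06909293797745963 ((440.66778564453125, -601.972412109375), (110.59187316894531, 58.66826248168945), 2.889364004135132)
```

View pics/w1.png

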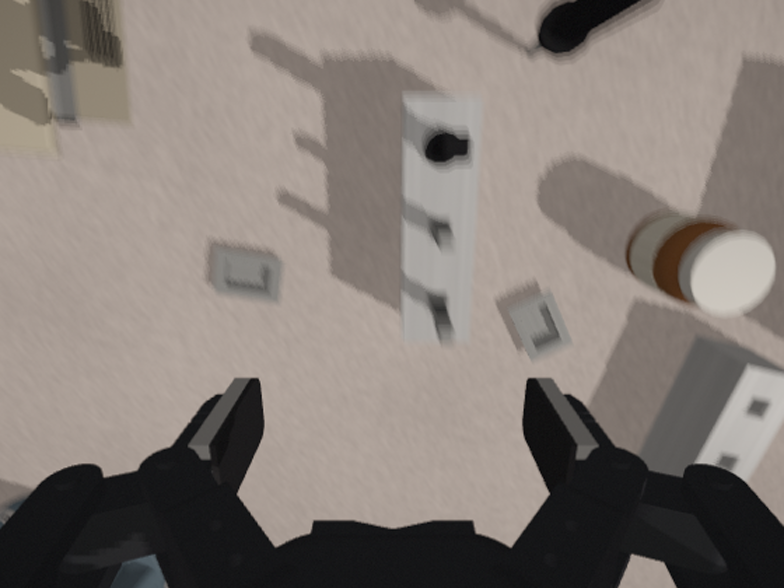

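The wrist view shows the block at (440,220), with the small probe at (447,147) in its far well and the two forceps at (440,230) and (440,315). The bigger probe is at (570,25), outside the block. Now to the tank.

>>> drive_tool --commands '[[[0.05, -0.57, 0, 0, 0, -0.89, 0], [0.11, -0.56, 0, 0, 0, -0.89, 0], [0.19, -0.54, 0, 0, 0, -0.89, 0], [0.25, -0.52, 0, 0, 0, -0.89, 0], [0.31, -0.48, 0, 0, 0, -0.89, 0], [0.37, -0.44, 0, 0, 0, -0.89, 0], [0.42, -0.39, 0, 0, 0, -0.89, 0], [0.46, -0.33, 0, 0, 0, -0.89, 0], [0.5, -0.28, 0, 0, 0, -0.89, 0], [0.53, -0.21, 0, 0, 0, -0.89, 0]]]'

```text
time_s: 2.2
eef_pos: [0.4377, 0.0296, 0.4495]
eef_rot: [-0.0, 0.717, 0.697, -0.0]
wrist_force: [0.5, 0.5, 0.2]
opening: 1.002
```

>>> drive_tool --commands '[[[0.56, -0.14, 0, 0, 0, -0.89, 0], [0.56, -0.07, 0, 0, 0, -0.85, 0], [0, 0, 0, 0, 0, 0, 0]]]'

```text
time_s: 2.5
eef_pos: [0.4251, 0.0866, 0.4495]
eef_rot: [-0.001, 0.626, 0.78, 0.0]
wrist_force: [-0.3, 0.0, 0.4]
opening: 1.001
```

```bash
python3 - <<'E'
from plan import *
i,P=shot('wrist'); save(i,'w2.png',1.4)
import shutil; shutil.copy('pics/wrist.npz','pics/w_tank.npz')
z=P[...,2]
k,l,st,_=cv2.connectedComponentsWithStats(((z>.1)&(z<.112)).astype(np.uint8),connectivity=4)
for a in range(1,k):
    if st[a,4]>1500:
        p=P[l==a]; print(st[a],np.median(p[:,2]),cv2.minAreaRect((p[:,:2]*1000).astype(np.float32)))
E
```

```text
[  331    44   229   245 50146] 0.1071502675925175 ((587.2987060546875, 132.43893432617188), (225.3433837890625, 245.84234619140625), 12.520236015319824)
```

View pics/w2.png

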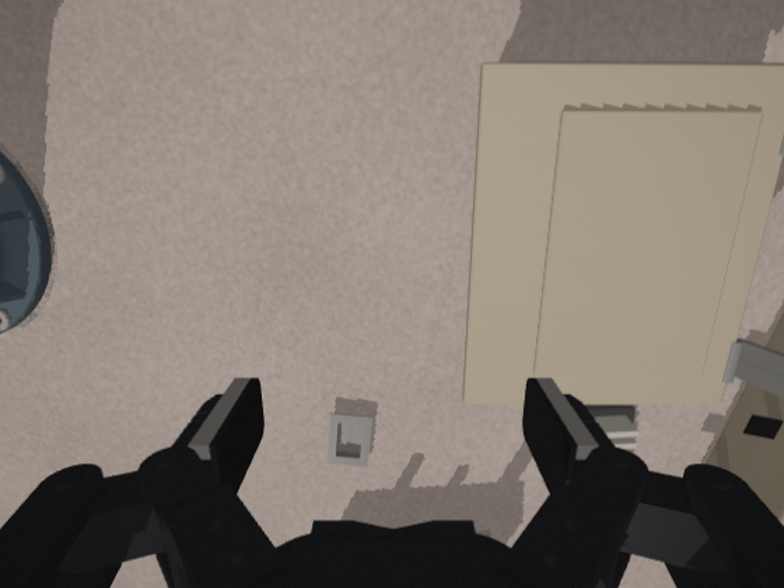

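The lid is at the right of the wrist view: its front lip edge runs from (482,63) to (465,402), and it is cut slightly at the right side. I fit the edges from the points.

```bash
python3 - <<'E'
from plan import *
P=np.load('pics/w_tank.npz')['P'];z=P[...,2]
m=(z>.1)&(z<.112); k,l,st,_=cv2.connectedComponentsWithStats(m.astype(np.uint8),connectivity=4)
a=1+np.argmax(st[1:,4]); m=l==a
F=np.array([P[r,np.argmax(m[r])] for r in range(60,280)])
f=cv2.fitLine(F[:,:2].astype(np.float32),cv2.DIST_HUBER,0,.01,.01).ravel(); yaw=np.degrees(np.arctan2(f[1],f[0]))%180-90
print('front yaw',yaw,'pt',f[2:],'resid', np.std((F[:,:2]-f[2:])@[-f[1],f[0]]))
cx=np.array([np.cos(np.radians(yaw)),np.sin(np.radians(yaw))]); cy=np.array([-cx[1],cx[0]])
p=P[m][:,:2]; y=p@cy; x=p@cx
for n,q in (('x',x),('y',y)):
    print(n,np.percentile(q,[0,.1,.5,1,99,99.5,99.9,100]).round(4))
fx=f[2:]@cx; cyy=(np.percentile(y,.1)+np.percentile(y,99.9))/2
print('front edge x',fx,'edge mid',fx*cx+cyy*cy,'tank c',(fx+.114)*cx+cyy*cy,'hinge',(fx+.202)*cx+cyy*cy)
# plane of lid front: z at lip
print('z lip',np.median(F[:,2]), np.polyfit(x,P[m][:,2],1))
o=ctrl.get_obs();print(tool(o).round(4),o['q'])
E
```

```text
front yaw 12.369591 pt [0.4715341  0.13698743] resid 0.00022228612534849182
x [0.4895 0.4898 0.4903 0.4913 0.6948 0.706  0.709  0.7149]
y [-0.1195 -0.1186 -0.1164 -0.1143  0.1242  0.1251  0.126   0.1265]
front edge x 0.489933 edge mid [0.4777666  0.10856861] tank c [0.58912027 0.13298935] hinge [0.67507744 0.15184043]
z lip 0.1021008136704751 [0.01242931 0.09917794]
[[-2.116e-01  9.773e-01 -1.000e-04  4.256e-01]
 [ 9.773e-01  2.116e-01 -1.000e-04  8.550e-02]
 [-0.000e+00 -2.000e-04 -1.000e+00  4.496e-01]
 [ 0.000e+00  0.000e+00  0.000e+00  1.000e+00]] [-7.65505493e-02 -1.88367889e-01  1.88379469e+00 -8.42926802e-05
  1.44630310e+00 -2.89799354e-01]
```

```bash
cat > tank.py <<'E'
from plan import *
YAW=12.37; C=np.array([.5891,.1330]); cx=np.array([np.cos(np.radians(YAW)),np.sin(np.radians(YAW)),0]); cy=np.array([-cx[1],cx[0],0]); ez=np.array([0,0,1.])
def tk(x,y,z): return np.r_[C,0]+x*cx+y*cy+z*ez
def lidpose(th,tau,o,gap,Lt=.148,y=.03,back=0,up=0):
    """robot-side finger pad at -gap of the lip's lower edge, jaw opening o, tool leaning tau deg"""
    E=tk(.088-.202*np.cos(th)+.004*0*th,y,.1005-.004*np.cos(th)+.202*np.sin(th))
    t=np.radians(tau); d=np.sin(t)*cx-np.cos(t)*ez; j=np.cos(t)*cx+np.sin(t)*ez
    return pose(E+(o/2-gap)*j-Lt*d-back*cx+up*ez,R_of(YAW,tau))
E
python3 - <<'E'
from tank import *
P=np.load('pics/top.npz')['P']
for a,b in [(272,245),(342,230)]:
    q=P[int(b/1.4)-4:int(b/1.4)+5,int(a/1.4)-4:int(a/1.4)+5].reshape(-1,3); q=q[q[:,2]>.03]
    d=q-np.r_[C,0]; print('rest',len(q),'x',(d@cx).min(),(d@cx).max(),'y',(d@cy).min(),(d@cy).max(),'z',q[:,2].max())
A=lidpose(0,32,.075,0,back=.045,up=.10);B=lidpose(0,32,.075,0,back=.045);D=lidpose(0,32,.075,.006)
T=plan([(A,7,30)]);T=plan([(B,4,30)],T);T=plan([(D,4,30)],T)
print(A[:3,3],B[:3,3],D[:3,3])
E
```

```text
rest 76 x 0.10092636257185428 0.1215579855463323 y 0.06887430852728811 0.09825522063815206 z 0.14382159074590128
rest 77 x 0.09663712139049263 0.11807941630901118 y -0.10111383846791565 -0.07201941014103995 z 0.14467916996900088
[0.12,-0.1,0.31,-0.57,0,0,30],
[0.12,-0.13,0.3,-0.57,0,-0.01,30],
[0.11,-0.15,0.28,-0.57,0,0,30],
[0.12,-0.17,0.28,-0.58,0,0,30],
[0.12,-0.19,0.26,-0.57,0,0,30],
[0.12,-0.22,0.24,-0.57,0,0,30],
[0.12,-0.23,0.23,-0.57,0.01,-0.01,30]  max
[0,-0.26,0.42,0,0,0,30],
[0,-0.27,0.43,0,0,0,30],
[0,-0.26,0.42,0,0,0,30],
[0,-0.27,0.42,0,0,0,30]  max
[0,0.16,0.12,0,0,0,30],
[0,0.16,0.12,0,0,0,30],
[0,0.16,0.12,0,0,0,30],
[0,0.16,0.12,0,0,0,30]  max
[0.38182073 0.11825348 0.34188309] [0.38182073 0.11825348 0.24188309] [0.42080588 0.12680352 0.23870358]
```

>>> drive_tool --commands '[[[0.12, -0.1, 0.31, -0.57, 0, 0, 30], [0.12, -0.13, 0.3, -0.57, 0, 0, 30], [0.12, -0.15, 0.28, -0.57, 0, 0, 30], [0.12, -0.17, 0.28, -0.57, 0, 0, 30], [0.12, -0.19, 0.26, -0.57, 0, 0, 30], [0.12, -0.22, 0.24, -0.57, 0, 0, 30], [0.12, -0.23, 0.23, -0.57, 0, 0, 30], [0, 0, 0, 0, 0, 0, 30]]]'

```text
time_s: 3.35
eef_pos: [0.3805, 0.1176, 0.3392]
eef_rot: [0.171, 0.606, 0.747, 0.212]
wrist_force: [0.3, -0.1, -0.6]
opening: 0.886
```

>>> drive_tool --commands '[[[0, -0.26, 0.42, 0, 0, 0, 30], [0, -0.26, 0.42, 0, 0, 0, 30], [0, -0.26, 0.42, 0, 0, 0, 30], [0, -0.26, 0.42, 0, 0, 0, 30], [0, 0, 0, 0, 0, 0, 30]]]'

```text
time_s: 3.85
eef_pos: [0.382, 0.1176, 0.2409]
eef_rot: [0.17, 0.606, 0.748, 0.212]
wrist_force: [-0.8, -0.0, -0.3]
opening: 0.884
```

```bash
python3 - <<'E'
from tank import *
i,P=shot('wrist'); j,Q=shot('side')
save(np.vstack([i[:,::1],j]),'low.png',.7)
D=lidpose(0,32,.075,.006); print(tool().round(4)); plan([(D,4,30)]); o=ctrl.get_obs();print(o['q'],o['opening'])
E
```

```text
[[-2.085e-01  8.309e-01  5.159e-01  3.834e-01]
 [ 9.780e-01  1.768e-01  1.105e-01  1.177e-01]
 [ 5.000e-04  5.276e-01 -8.495e-01  2.438e-01]
 [ 0.000e+00  0.000e+00  0.000e+00  1.000e+00]]
[0.01,0.15,0.12,0,0,-0.01,30],
[0,0.15,0.13,-0.01,0.01,-0.01,30],
[0.01,0.15,0.12,0,0,-0.01,30],
[0,0.15,0.12,-0.01,0.01,-0.01,30]  max
[-0.05300885 -0.12284336  2.34785214  0.36138175  0.39984161 -0.55964475] 0.8818295773454421
```

View pics/low.png

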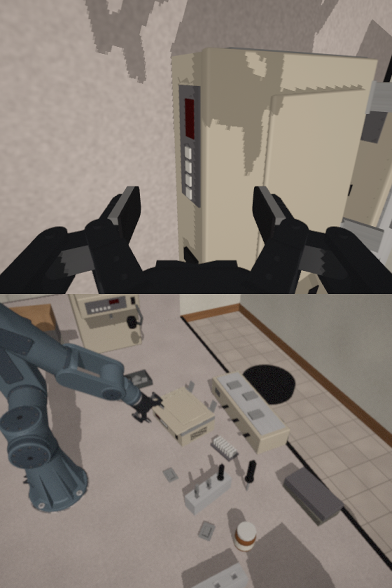

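The straddle is right: in the wrist view the left finger (130,205) is in front of the lip and the right finger (265,205) is over the lid. Now I move in and plan the arc.

>>> drive_tool --commands '[[[0, 0.15, 0.12, 0, 0, 0, 30], [0, 0.15, 0.12, 0, 0, 0, 30], [0, 0.15, 0.12, 0, 0, 0, 30], [0, 0.15, 0.12, 0, 0, 0, 30], [0, 0, 0, 0, 0, 0, 30]]]'

```text
time_s: 4.45
eef_pos: [0.4214, 0.1263, 0.2391]
eef_rot: [0.173, 0.604, 0.748, 0.214]
wrist_force: [0.5, -0.8, 0.9]
opening: 0.879
```

```bash
python3 - <<'E'
from tank import *
T=lidpose(0,32,.075,.006); print(tool()[:3,3],T[:3,3],ctrl.get_obs()['wrist_force'])
for k,th in enumerate(np.arange(.06,1.51,.06)):
    tau=32-32*min(1,th/1.3); W=lidpose(th,tau,.075,max(-.002,.006-.004*(k+1)))
    print(round(th,2),end=' ');T=plan([(W,1,30)],T)
np.save('T.npy',T); print(T)
E
```

```text
[0.42138174 0.1262915  0.23907347] [0.42080588 0.12680352 0.23870358] [ 0.51473209 -0.80606118  0.94442579]
0.06 [0,0.29,-0.18,0.18,0,0,30]  max
0.12 [0,0.3,-0.18,0.19,0,0,30]  max
0.18 [0,0.22,-0.17,0.18,0,0,30]  max
0.24 [0,0.23,-0.17,0.19,0,0,30]  max
0.3 [0,0.24,-0.16,0.18,0,0,30]  max
0.36 [0,0.25,-0.15,0.19,0,0,30]  max
0.42 [0,0.24,-0.15,0.18,0,0,30]  max
0.48 [0,0.26,-0.15,0.19,0,0,30]  max
0.54 [0,0.26,-0.14,0.18,0,0,30]  max
0.6 [0,0.27,-0.13,0.19,0,0,30]  max
0.66 [0,0.27,-0.12,0.18,0,0,30]  max
0.72 [0,0.27,-0.12,0.19,0,0,30]  max
0.78 [0,0.28,-0.12,0.18,0,0,30]  max
0.84 [0,0.29,-0.1,0.18,0,0,30]  max
0.9 [0,0.29,-0.1,0.19,0,0,30]  max
0.96 [0,0.29,-0.09,0.18,0,0,30]  max
1.02 [0,0.3,-0.09,0.19,0,0,30]  max
1.08 [0,0.3,-0.08,0.18,0,0,30]  max
1.14 [0,0.3,-0.07,0.19,0,0,30]  max
1.2 [0,0.31,-0.06,0.18,0,0,30]  max
1.26 [0,0.3,-0.05,0.19,0,0,30]  max
1.32 [0,0.29,-0.06,0.12,0,0,30]  max
1.38 [0,0.24,-0.05,0,0,0,30]  max
1.44 [0,0.23,-0.05,0,0,0,30]  max
1.5 [0,0.25,-0.03,0,0,0,30]  max
[[-2.14223913e-01  9.76784580e-01  3.36861955e-17  6.93464400e-01]
 [ 9.76784580e-01  2.14223913e-01 -3.21125355e-17  1.86601737e-01]
 [ 0.00000000e+00 -5.25103382e-17 -1.00000000e+00  4.49880944e-01]
 [ 0.00000000e+00  0.00000000e+00  0.00000000e+00  1.00000000e+00]]
```

>>> drive_tool --commands '[[[0, 0.29, -0.18, 0.18, 0, 0, 30], [0, 0.3, -0.18, 0.19, 0, 0, 30], [0, 0.22, -0.17, 0.18, 0, 0, 30], [0, 0.23, -0.17, 0.19, 0, 0, 30], [0, 0.24, -0.16, 0.18, 0, 0, 30]]]'

```text
time_s: 4.95
eef_pos: [0.449, 0.1331, 0.3026]
eef_rot: [0.126, 0.615, 0.762, 0.158]
wrist_force: [-23.0, -9.5, 1.5]
opening: 0.879
```

```bash
cat > lidang.py <<'E'
from tank import *
def lidang(i=None):
    i,P=shot('side'); q=P.reshape(-1,3)-np.r_[C,0]; x,y,z=q@cx,q@cy,q[:,2]
    s=np.degrees(np.arctan2(z-.1005,.088-x)); r=np.hypot(z-.1005,.088-x)
    m=(abs(y)<.12)&(r<.2)&(r>.07)&(z>.101); h,e=np.histogram(s[m],np.arange(-4,140,4)); print('lid deg',[(int(b),int(a)) for a,b in zip(h,e) if a>60],ctrl.get_obs()['wrist_force'].round(1))
    return i
E
python3 -c "
from lidang import *
lidang()"
```

```text
lid deg [(12, 743), (16, 790), (20, 197)] [-31.5 -12.2   7.5]
```

>>> drive_tool --commands '[[[0, 0.2, -0.17, 0.19, 0, 0, 30], [0, 0.2, -0.17, 0.18, 0, 0, 30], [0, 0.22, -0.17, 0.19, 0, 0, 30], [0, 0.25, -0.14, 0.18, 0, 0, 30], [0, 0.26, -0.13, 0.19, 0, 0, 30]]]'

```text
time_s: 5.5
eef_pos: [0.4892, 0.1417, 0.3625]
eef_rot: [0.09, 0.622, 0.77, 0.112]
wrist_force: [-13.3, -0.9, 5.0]
opening: 0.882
```

```bash
python3 -c "
from lidang import *
lidang()"
```

```text
lid deg [(32, 900), (36, 281)] [-14.5  -1.8   8.9]
```

>>> drive_tool --commands '[[[0, 0.26, -0.13, 0.18, 0, 0, 30], [0, 0.27, -0.12, 0.19, 0, 0, 30], [0, 0.28, -0.12, 0.18, 0, 0, 30], [0, 0.29, -0.1, 0.18, 0, 0, 30], [0, 0.29, -0.1, 0.19, 0, 0, 30], [0, 0.29, -0.09, 0.18, 0, 0, 30], [0, 0.3, -0.09, 0.19, 0, 0, 30], [0, 0.3, -0.08, 0.18, 0, 0, 30]]]'

```text
time_s: 6.35
eef_pos: [0.5914, 0.1631, 0.428]
eef_rot: [0.028, 0.628, 0.777, 0.035]
wrist_force: [-4.1, -0.8, 2.4]
opening: 0.885
```

```bash
python3 -c "
from lidang import *
lidang()
T=tool();print(T.round(4))
W=lidpose(1.08,32-32*1.08/1.3,.075,.002);print(W.round(4))"
```

```text
lid deg [(56, 228)] [-2.7 -0.5 -0.1]
[[-2.092e-01  9.737e-01  9.050e-02  5.932e-01]
 [ 9.779e-01  2.083e-01  1.930e-02  1.632e-01]
 [-1.000e-04  9.250e-02 -9.957e-01  4.290e-01]
 [ 0.000e+00  0.000e+00  0.000e+00  1.000e+00]]
[[-0.2142  0.9724  0.0922  0.5965]
 [ 0.9768  0.2133  0.0202  0.1653]
 [ 0.      0.0944 -0.9955  0.4275]
 [ 0.      0.      0.      1.    ]]
```

```bash
python3 - <<'E'
from lidang import *
T=tool()
for th in (1.14,1.2,1.26,1.32): T=plan([(lidpose(th,32-32*min(1,th/1.3),.075,.002),1,30)],T)
print('narrow');T=plan([(lidpose(1.32,0,.035,.002,Lt=.153),4,150)],T)
for th in np.arange(1.36,2.0,.04): print(round(th,2),end=' ');T=plan([(lidpose(th,0,.035,.002,Lt=.153),1,150)],T)
E
```

```text
[0.03,0.37,-0.04,0.17,0,-0.04,30]  max
[0,0.31,-0.06,0.19,0,0,30]  max
[0,0.31,-0.06,0.18,0,0,30]  max
[0,0.28,-0.05,0.12,0,0,30]  max
narrow
[0,-0.1,-0.03,0,0,0,150],
[0,-0.1,-0.02,0,0,0,150],
[0,-0.1,-0.03,0,0,0,150],
[0,-0.1,-0.02,0,0,0,150]  max
1.36 [0,0.16,-0.04,0,0,0,150]  max
1.4 [0,0.16,-0.03,0,0,0,150]  max
1.44 [0,0.16,-0.03,0,0,0,150]  max
1.48 [0,0.16,-0.02,0,0,0,150]  max
1.52 [0,0.16,-0.02,0,0,0,150]  max
1.56 [0,0.16,-0.01,0,0,0,150]  max
1.6 [0,0.16,0,0,0,0,150]  max
1.64 [0,0.16,0.01,0,0,0,150]  max
1.68 [0,0.16,0.01,0,0,0,150]  max
1.72 [0,0.16,0.02,0,0,0,150]  max
1.76 [0,0.16,0.02,0,0,0,150]  max
1.8 [0,0.16,0.03,0,0,0,150]  max
1.84 [0,0.16,0.04,0,0,0,150]  max
1.88 [0,0.15,0.04,0,0,0,150]  max
1.92 [0,0.16,0.05,0,0,0,150]  max
1.96 [0,0.15,0.06,0,0,0,150]  max
```

>>> drive_tool --commands '[[[0.03, 0.35, -0.04, 0.17, 0, 0, 30], [0, 0.31, -0.06, 0.19, 0, 0, 30], [0, 0.31, -0.06, 0.18, 0, 0, 30], [0, 0.28, -0.05, 0.12, 0, 0, 30], [0, -0.1, -0.03, 0, 0, 0, 150], [0, -0.1, -0.02, 0, 0, 0, 150], [0, -0.1, -0.03, 0, 0, 0, 150], [0, -0.1, -0.02, 0, 0, 0, 150], [0, 0, 0, 0, 0, 0, 150]]]'

```text
time_s: 7.3
eef_pos: [0.631, 0.173, 0.4475]
eef_rot: [0.001, 0.629, 0.778, 0.001]
wrist_force: [-1.1, 0.1, 1.0]
opening: 0.411
```

```bash
python3 -c "
from lidang import *
i=lidang();j,_=shot('wrist');save(np.vstack([j,i]),'mid.png',.7)
T=tool();print(T.round(4));print(lidpose(1.32,0,.035,.002,Lt=.153).round(4))"
```

```text
lid deg [(68, 191), (72, 798)] [-1.4 -0.   0.3]
[[-2.094e-01  9.778e-01  1.900e-03  6.316e-01]
 [ 9.778e-01  2.094e-01  5.000e-04  1.731e-01]
 [ 1.000e-04  2.000e-03 -1.000e+00  4.475e-01]
 [ 0.000e+00  0.000e+00  0.000e+00  1.000e+00]]
[[-0.2142  0.9768  0.      0.6348]
 [ 0.9768  0.2142  0.      0.1737]
 [ 0.      0.     -1.      0.4482]
 [ 0.      0.      0.      1.    ]]
```

View pics/mid.png

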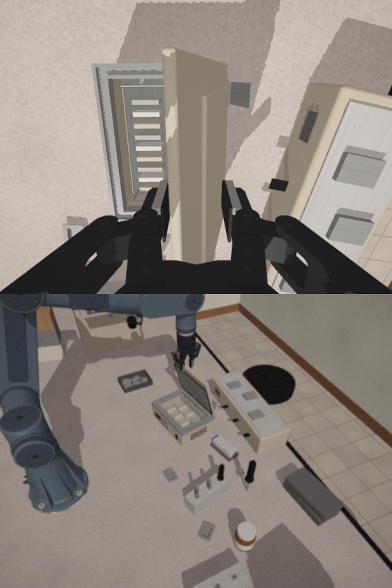

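The lid at (195,150) is held between the fingers, near 72°. The open tank and its rim show at (130,140). I go on over the balance point slowly.

>>> drive_tool --commands '[[[0, 0.2, -0.04, 0, 0, 0, 150], [0, 0.18, -0.04, 0, 0, 0, 150], [0, 0.16, -0.03, 0, 0, 0, 150], [0, 0.16, -0.02, 0, 0, 0, 150], [0, 0.16, -0.02, 0, 0, 0, 150], [0, 0.14, -0.01, 0, 0, 0, 150], [0, 0.12, 0, 0, 0, 0, 150], [0, 0.12, 0, 0, 0, 0, 150], [0, 0.12, 0.01, 0, 0, 0, 150], [0, 0.1, 0.01, 0, 0, 0, 150]]]'

```text
time_s: 8.4
eef_pos: [0.7039, 0.1884, 0.454]
eef_rot: [0.0, 0.629, 0.778, 0.001]
wrist_force: [0.7, -0.4, 0.2]
opening: 0.414
```

```bash
python3 -c "
from lidang import *
lidang();T=tool();print(T[:3,3].round(4))
for th in (1.64,1.68): print(lidpose(th,0,.035,.002,Lt=.153)[:3,3].round(4))"
```

```text
lid deg [(92, 240), (96, 1709)] [-1.   0.5  0.6]
[0.7042 0.1884 0.4538]
[0.6974 0.1875 0.4553]
[0.7053 0.1892 0.4547]
```

>>> drive_tool --commands '[[[0, 0.12, 0.02, 0, 0, 0, 150], [0, 0.12, 0.02, 0, 0, 0, 150], [0, 0.12, 0.02, 0, 0, 0, 150], [0, 0.12, 0.03, 0, 0, 0, 150], [0, 0.12, 0.03, 0, 0, 0, 150], [0, 0.1, 0.03, 0, 0, 0, 150], [0, 0, 0, 0, 0, 0, 150], [0, 0, 0, 0, 0, 0, 150]]]'

```text
time_s: 9.25
eef_pos: [0.7377, 0.1957, 0.4464]
eef_rot: [0.0, 0.629, 0.778, 0.0]
wrist_force: [0.3, 0.4, 0.0]
opening: 0.413
```

```bash
python3 -c "
from lidang import *
i=lidang();T=tool();print(T[:3,3].round(4))
for th in (1.84,1.88): print(lidpose(th,0,.035,.002,Lt=.153)[:3,3].round(4))
D=np.load('pics/side.npz');P=D['P'];q=P.reshape(-1,3)-np.r_[C,0];x,y,z=q@cx,q@cy,q[:,2]
m=(y<-.04)&(abs(y)<.12)&(z>.15)&(z<.285)&(x>.06)&(x<.2)
print(m.sum(),np.degrees(np.arctan(np.polyfit(z[m],x[m],1)[0])))"
```

```text
lid deg [(104, 1418), (108, 749)] [ 0.1 -0.7  0.3]
[0.7376 0.1957 0.4466]
[0.7362 0.196  0.4493]
[0.7438 0.1976 0.4471]
913 20.269112270947545
```

The lid slope is 20° past upright (1.92 rad), so it is on its rests with no force on the wrist. I back out along the lid and look at the groove.

```bash
python3 - <<'E'
from tank import *
T=tool()
A=T.copy();A[:3,3]+=.065*(.342*cx+.94*ez)
T=plan([(A,3,130)]); T=plan([(pose(tk(-.06,.03,.44),R_of(YAW)),6,0)],T)
E
```

```text
[0,0.15,-0.41,0,0,0,130],
[0,0.15,-0.4,0,0,0,130],
[0,0.15,-0.41,0,0,0,130]  max
[0,-0.8,0.22,0,0,-0.01,0],
[0,-0.81,0.23,0,0,0,0],
[0,-0.8,0.22,0,0,-0.01,0],
[0,-0.8,0.23,0.01,0,0,0],
[0,-0.81,0.22,0,0,-0.01,0],
[0,-0.8,0.23,0,0,-0.01,0]  max
```

>>> drive_tool --commands '[[[0, 0.15, -0.4, 0, 0, 0, 150], [0, 0.15, -0.4, 0, 0, 0, 150], [0, 0.15, -0.4, 0, 0, 0, 150], [0, -0.8, 0, 0, 0, 0, 100], [0, -0.8, 0.1, 0, 0, 0, 0], [0, -0.8, 0.25, 0, 0, 0, 0], [0, -0.8, 0.3, 0, 0, 0, 0], [0, -0.8, 0.3, 0, 0, 0, 0], [0, -0.8, 0.3, 0, 0, 0, 0], [0, 0, 0, 0, 0, 0, 0]]]'

```text
time_s: 10.3
eef_pos: [0.5192, 0.1499, 0.4395]
eef_rot: [-0.003, 0.629, 0.778, -0.003]
wrist_force: [-0.4, 0.2, -0.4]
opening: 1.002
```

```bash
python3 - <<'E'
from lidang import *
lidang(); i,P=shot('wrist'); import shutil; shutil.copy('pics/wrist.npz','pics/w_rim.npz')
save(i,'rim.png',1.4)
q=P-np.r_[C,0]; x,y,z=q@cx,q@cy,q[...,2]
for yy in np.arange(-.1,.11,.02):
    m=(abs(y-yy)<.004)&(x>-.12)&(x<-.05)
    b=[np.median(z[m&(abs(x-a)<.001)]) if (m&(abs(x-a)<.001)).any() else np.nan for a in np.arange(-.1,-.057,.002)]
    print('%5.2f'%yy,np.round(np.array(b)*1000).tolist())
E
```

```text
lid deg [(100, 64), (104, 1396), (108, 821)] [ 1.  -0.2  0.5]
-0.10 [-0.0, 0.0, nan, nan, nan, 94.0, 94.0, 94.0, 89.0, 89.0, 89.0, 89.0, 89.0, 95.0, 94.0, 43.0, 37.0, 38.0, 38.0, 37.0, 38.0, 78.0]
-0.08 [-1.0, nan, nan, nan, nan, 94.0, 95.0, 95.0, 89.0, 88.0, 89.0, 88.0, 89.0, 95.0, 95.0, 90.0, 37.0, 37.0, 38.0, 38.0, 37.0, 73.0]
-0.06 [-0.0, nan, nan, nan, nan, 94.0, 95.0, 95.0, 88.0, 88.0, 89.0, 89.0, 88.0, 95.0, 95.0, 82.0, 38.0, 37.0, 38.0, 37.0, 37.0, 73.0]
-0.04 [-0.0, -0.0, nan, nan, nan, 94.0, 94.0, 94.0, 89.0, 89.0, 89.0, 88.0, 89.0, 95.0, 95.0, 72.0, 37.0, 38.0, 38.0, 37.0, 38.0, 73.0]
-0.02 [-1.0, nan, nan, nan, nan, 94.0, 94.0, 94.0, 88.0, 88.0, 89.0, 88.0, 88.0, 95.0, 95.0, 62.0, 37.0, 38.0, 37.0, 37.0, 38.0, 73.0]
 0.00 [-1.0, -0.0, nan, nan, nan, 94.0, 94.0, 94.0, 88.0, 89.0, 88.0, 89.0, 88.0, 94.0, 94.0, 52.0, 38.0, 38.0, 37.0, 37.0, 37.0, 73.0]
 0.02 [-1.0, nan, nan, nan, nan, 94.0, 94.0, 94.0, 88.0, 89.0, 88.0, 89.0, 90.0, 95.0, 94.0, 88.0, 37.0, 37.0, 37.0, 37.0, 37.0, 73.0]
 0.04 [349.0, -0.0, 354.0, 356.0, nan, 94.0, 94.0, 94.0, 88.0, 348.0, 349.0, 349.0, 349.0, 350.0, 349.0, 349.0, 350.0, 350.0, 350.0, 350.0, 350.0, 350.0]
 0.06 [-0.0, nan, nan, nan, nan, 95.0, 95.0, 94.0, 88.0, 89.0, 88.0, 88.0, 89.0, 94.0, 95.0, 71.0, 37.0, 38.0, 38.0, 37.0, 38.0, 73.0]
 0.08 [-0.0, -0.0, nan, nan, nan, 94.0, 95.0, 94.0, 88.0, 88.0, 88.0, 88.0, 89.0, 94.0, 94.0, 61.0, 38.0, 37.0, 38.0, 37.0, 54.0, 73.0]
 0.10 [-1.0, nan, nan, nan, nan, 94.0, 94.0, 94.0, 88.0, 88.0, 89.0, 88.0, 89.0, 95.0, 95.0, 90.0, 38.0, 38.0, 38.0, 37.0, 37.0, 38.0]
```

View pics/rim.png

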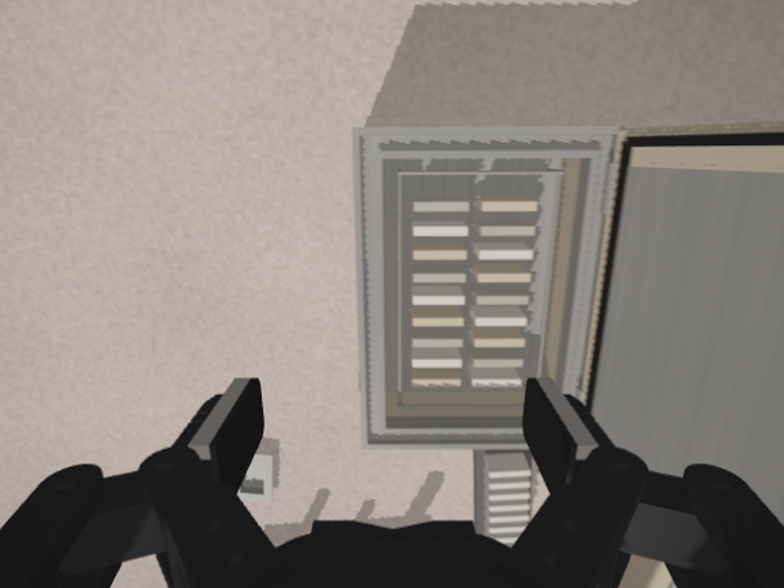

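The rim view shows the open tank. The front groove is the line at about x=367, from (362,135) to (370,440), and depth puts it at tank x = -0.080 m with its floor at 88–89 mm. Next I measure the probe from the earlier block view.

```bash
python3 - <<'E'
from tank import *
P=np.load('pics/w_block.npz')['P']; B=np.array([.5276,-.2798]);a=np.radians(16.86);bx=np.array([np.cos(a),np.sin(a)]);by=np.array([-bx[1],bx[0]])
q=P[...,:2]-B; x,y,z=q@bx,q@by,P[...,2]
m=(abs(x)<.12)&(abs(y)<.1)&(z>.146)&(z<.158); print('handle top',m.sum(),np.median(x[m]),np.median(y[m]),x[m].min(),x[m].max(),y[m].min(),y[m].max(),np.median(z[m]))
for lo,hi in ((.085,.146),(.158,.25)):
  m=(abs(x)<.2)&(abs(y)<.12)&(z>lo)&(z<hi)
  k,l,st,_=cv2.connectedComponentsWithStats(m.astype(np.uint8))
  for i in range(1,k):
    if st[i,4]>15: s=l==i; print(lo,st[i,4],'x',x[s].min().round(3),x[s].max().round(3),'y',y[s].min().round(3),y[s].max().round(3),'z',z[s].max().round(3))
Q=np.load('pics/w_rim.npz')['P'];r=Q-np.r_[C,0];X,Y,Z=r@cx,r@cy,r[...,2]
m=(Z>.091)&(Z<.098)&(abs(X+.08)<.012);print('rim y',Y[m].min(),Y[m].max())
m=(Z>.091)&(Z<.098)&(abs(Y)<.135)&(abs(X)<.1);print(cv2.minAreaRect((Q[m][:,:2]*1000).astype(np.float32)))
T=plan([(pose([.585,-.2624,.40],R_of(-73.14)),14,90)])
E
```

```text
handle top 419 0.05990658217251246 0.0006211714379982528 0.052049680015579525 0.06744536910686605 -0.007985670406936608 0.008325111248387923 0.15111138306284472
0.085 967 x 0.123 0.153 y -0.091 -0.064 z 0.146
0.085 121 x 0.053 0.068 y 0.006 0.008 z 0.145
0.085 217 x -0.006 0.006 y -0.004 0.005 z 0.122
0.085 342 x -0.066 -0.054 y -0.004 0.005 z 0.142
0.158 610 x 0.123 0.133 y -0.085 -0.064 z 0.185
rim y -0.12585694364941344 0.1240286016730932
((588.692626953125, 132.1503448486328), (179.1541748046875, 250.61734008789062), 12.345181465148926)
[-0.59,-0.04,0.06,0,0,0.76,90],
[-0.6,0.03,0.07,0,0,0.76,90],
[-0.59,0.08,0.06,0,0,0.76,90],
[-0.58,0.15,0.06,0,0,0.76,90],
[-0.55,0.21,0.07,0,0,0.76,90],
[-0.53,0.27,0.06,0,-0.01,0.77,90],
[-0.5,0.32,0.06,0,0,0.76,90],
[-0.47,0.38,0.07,0.01,0,0.76,90],
[-0.42,0.42,0.06,0,0,0.76,90],
[-0.37,0.46,0.06,0,0,0.76,90],
[-0.32,0.5,0.07,0,0,0.76,90],
[-0.27,0.54,0.06,0,0,0.76,90],
[-0.21,0.56,0.06,0,0,0.76,90],
[-0.15,0.57,0.07,0,0,0.76,90]  max
```

>>> drive_tool --commands '[[[-0.59, -0.04, 0.06, 0, 0, 0.76, 90], [-0.6, 0.03, 0.06, 0, 0, 0.76, 90], [-0.59, 0.08, 0.06, 0, 0, 0.76, 90], [-0.58, 0.15, 0.06, 0, 0, 0.76, 90], [-0.55, 0.21, 0.07, 0, 0, 0.76, 90], [-0.53, 0.27, 0.06, 0, 0, 0.76, 90], [-0.5, 0.32, 0.06, 0, 0, 0.76, 90], [-0.47, 0.38, 0.07, 0, 0, 0.76, 90], [-0.42, 0.42, 0.06, 0, 0, 0.76, 90], [-0.37, 0.46, 0.06, 0, 0, 0.76, 90]]]'

```text
time_s: 11.4
eef_pos: [0.5702, -0.1463, 0.4143]
eef_rot: [0.001, 0.937, 0.35, 0.002]
wrist_force: [1.2, 0.5, 0.7]
opening: 0.645
```

>>> drive_tool --commands '[[[-0.32, 0.5, 0.07, 0, 0, 0.76, 90], [-0.27, 0.54, 0.06, 0, 0, 0.76, 90], [-0.21, 0.56, 0.06, 0, 0, 0.76, 90], [-0.15, 0.57, 0.06, 0, 0, 0.76, 90], [0, 0, 0, 0, 0, 0, 90], [0, 0, 0, 0, 0, 0, 90]]]'

```text
time_s: 12.0
eef_pos: [0.5871, -0.2633, 0.4009]
eef_rot: [0.0, 0.989, 0.148, 0.001]
wrist_force: [-0.2, -0.1, -0.2]
opening: 0.644
```

```bash
cat > blk.py <<'E'
from tank import *
a=np.radians(16.86);bx=np.array([np.cos(a),np.sin(a),0]);by=np.array([-bx[1],bx[0],0]);B=np.array([.5276,-.2798,0])
W=B+.060*bx+.0006*by  # well / probe axis
E
python3 - <<'E'
from blk import *
T=tool();print(T.round(4)); i,P=shot('wrist'); q=P-W; x,y,z=q@bx,q@by,P[...,2]
m=(abs(x)<.03)&(abs(y)<.03)&(z>.146)&(z<.158)
print('handle vs expected',m.sum(),x[m].min(),x[m].max(),y[m].min(),y[m].max(),np.median(z[m]))
plan([(pose(W+[0,0,.277],R_of(-73.14)),6,90)])
E
```

```text
[[ 9.565e-01  2.918e-01  2.700e-03  5.871e-01]
 [ 2.918e-01 -9.565e-01 -2.000e-04 -2.633e-01]
 [ 2.500e-03  9.000e-04 -1.000e+00  4.009e-01]
 [ 0.000e+00  0.000e+00  0.000e+00  1.000e+00]]
handle vs expected 481 -0.00782463211183636 0.008547566804541745 -0.007940414044442609 0.007390802054786362 0.15111267846716017
[-0.01,0,0.41,0,0,0,90],
[0,-0.01,0.42,0,-0.01,0.01,90],
[-0.01,0,0.41,0,0,0,90],
[-0.01,-0.01,0.41,0,0,0,90],
[-0.01,0,0.41,0,0,0.01,90],
[0,0,0.42,0,-0.01,0,90]  max
```

>>> drive_tool --commands '[[[-0.01, 0, 0.41, 0, 0, 0, 90], [-0.01, -0.01, 0.42, 0, -0.01, 0.01, 90], [-0.01, 0, 0.41, 0, 0, 0, 90], [-0.01, 0, 0.41, 0, 0, 0, 90], [0, 0, 0.41, 0, 0, 0.01, 90], [0, 0, 0.42, 0, -0.01, 0, 90], [0, 0, 0, 0, 0, 0, 90], [0, 0, 0, 0, 0, 0, 255], [0, 0, 0, 0, 0, 0, 255], [0, 0, 0, 0, 0, 0, 255]]]'

```text
time_s: 13.05
eef_pos: [0.585, -0.2624, 0.2784]
eef_rot: [0.001, 0.989, 0.146, 0.001]
wrist_force: [0.1, 0.7, 0.6]
opening: 0.178
```

>>> drive_tool --commands '[[[0, 0, 0, 0, 0, 0, 255], [0, 0, 0, 0, 0, 0, 255], [0, 0, 0, 0, 0, 0, 255], [0, 0, 0, 0, 0, 0, 255]]]'

```text
time_s: 13.45
eef_pos: [0.585, -0.2626, 0.2783]
eef_rot: [0.001, 0.989, 0.146, 0.001]
wrist_force: [0.7, 1.4, 6.3]
opening: 0.179
```

```bash
python3 - <<'E'
from blk import *
T=tool();print(T.round(4),W); o=ctrl.get_obs();print(o['wrist_force'],o['opening'])
np.save('Tgrasp.npy',T)
A=T.copy();A[:3,3]=W+[0,0,.277+.10]
plan([(A,5,255)],T)
E
```

```text
[[ 0.9573  0.2891  0.0016  0.585 ]
 [ 0.2891 -0.9573 -0.002  -0.2626]
 [ 0.001   0.0023 -1.      0.2783]
 [ 0.      0.      0.      1.    ]] [ 0.58484696 -0.26182374  0.        ]
[0.65727621 1.36017017 6.25541634] 0.17893276933951896
[0,0,-0.39,0,0,0,255],
[0,0,-0.4,0,0,0,255],
[0,-0.01,-0.39,0,0,0,255],
[0,0,-0.4,0,0,0,255],
[0,0,-0.39,0,0,0,255]  max
```

>>> drive_tool --commands '[[[0, 0, -0.2, 0, 0, 0, 255], [0, 0, -0.4, 0, 0, 0, 255], [0, 0, -0.4, 0, 0, 0, 255], [0, 0, -0.4, 0, 0, 0, 255], [0, 0, -0.4, 0, 0, 0, 255], [0, 0, -0.4, 0, 0, 0, 255], [0, 0, -0.4, 0, 0, 0, 255], [0, 0, 0, 0, 0, 0, 255]]]'

```text
time_s: 14.25
eef_pos: [0.585, -0.2626, 0.4104]
eef_rot: [0.002, 0.989, 0.146, 0.002]
wrist_force: [-0.2, -0.2, 0.2]
opening: 0.182
```

```bash
python3 - <<'E'
from blk import *
T=tool(); o=ctrl.get_obs();print(T[:3,3],o['wrist_force'],o['opening'])
i,P=shot('wrist'); Pt=(P-T[:3,3])@T[:3,:3]  # tool coords
m=(abs(Pt[...,0])<.03)&(abs(Pt[...,1])<.03)&(Pt[...,2]>.17)&(Pt[...,2]<.29)
for a,b in ((.17,.19),(.195,.205),(.205,.22),(.22,.24),(.24,.255),(.255,.275)):
    s=m&(Pt[...,2]>a)&(Pt[...,2]<b)
    if s.any(): print(a,s.sum(),'x',Pt[s][:,0].min().round(4),Pt[s][:,0].max().round(4),'y',np.percentile(Pt[s][:,1],[1,50,99]).round(4),'z',Pt[s][:,2].max().round(4))
v,u=np.nonzero(m);print(u.min(),u.max(),v.min(),v.max())
save(i[max(0,v.min()-40):v.max()+60,max(0,u.min()-60):u.max()+60],'tip.png',4)
T=plan([(pose(tk(-.080,.103,.395),R_of(-77.63)),12,255)])
E
```

```text
[ 0.58497494 -0.26262654  0.41038802] [-0.19259011 -0.18344697  0.17600535] 0.1819114981975889
0.17 530 x 0.0058 0.0108 y [-0.0085 -0.0009  0.0071] z 0.19
0.195 778 x -0.0055 0.0141 y [-0.0138 -0.0009  0.0124] z 0.205
0.205 84 x 0.0008 0.0137 y [-0.0145 -0.0003  0.0127] z 0.2093
0.22 19 x 0.0022 0.004 y [-0.0035 -0.0009  0.0018] z 0.2399
0.24 58 x -0.0002 0.0042 y [-0.0045 -0.0006  0.0033] z 0.2548
0.255 36 x 0.0008 0.0029 y [-0.0032 -0.0006  0.0021] z 0.2663
251 310 211 263
[0.08,-0.81,0.02,0,0,0.05,255],
[0.07,-0.81,0.02,0,0,0.04,255],
[0.07,-0.81,0.02,0.01,0,0.05,255],
[0.06,-0.81,0.02,0,0,0.04,255],
[0.06,-0.82,0.02,0,0,0.05,255],
[0.05,-0.81,0.02,0,0,0.05,255],
[0.05,-0.81,0.02,0,0,0.04,255],
[0.04,-0.81,0.02,0,0,0.05,255],
[0.03,-0.82,0.02,0.01,0,0.05,255],
[0.03,-0.81,0.03,0,0,0.04,255],
[0.03,-0.81,0.02,0,0,0.05,255],
[0.02,-0.82,0.02,0,-0.01,0.04,255]  max
```

View pics/tip.png

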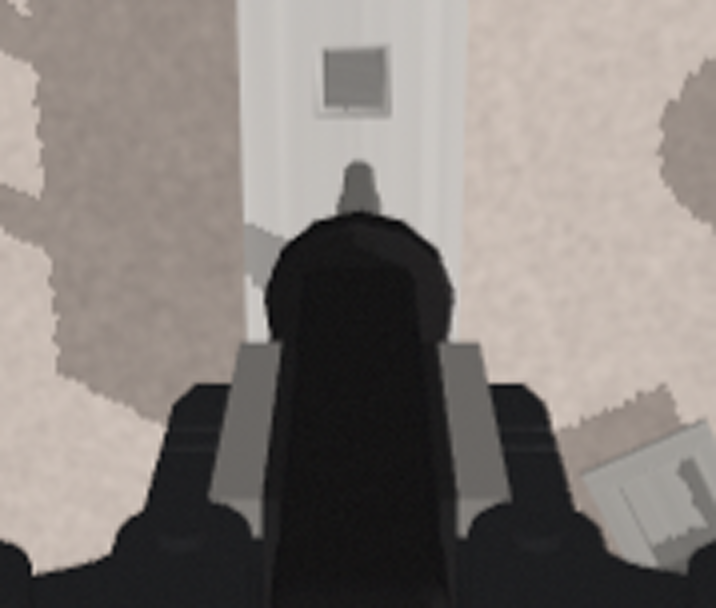

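The probe is held straight: collar at (360,290), tip at (358,165), empty well at (355,78). The tip is at tool (0, -0.0006, 0.2663). I move it over the groove's left end.

>>> drive_tool --commands '[[[0.08, -0.81, 0.02, 0, 0, 0.05, 255], [0.07, -0.81, 0.02, 0, 0, 0.05, 255], [0.07, -0.81, 0.02, 0, 0, 0.05, 255], [0.06, -0.81, 0.02, 0, 0, 0.04, 255], [0.06, -0.82, 0.02, 0, 0, 0.05, 255], [0.05, -0.81, 0.02, 0, 0, 0.05, 255], [0.05, -0.81, 0.02, 0, 0, 0.04, 255], [0.04, -0.81, 0.02, 0, 0, 0.05, 255], [0.03, -0.82, 0.02, 0, 0, 0.05, 255], [0.03, -0.81, 0.02, 0, 0, 0.04, 255]]]'

```text
time_s: 15.3
eef_pos: [0.5037, 0.1384, 0.3947]
eef_rot: [0.0, 0.994, 0.113, -0.002]
wrist_force: [0.7, -0.2, -1.7]
opening: 0.177
```

>>> drive_tool --commands '[[[0.03, -0.81, 0.02, 0, 0, 0.05, 255], [0.02, -0.82, 0.02, 0, 0, 0.04, 255], [0, 0, 0, 0, 0, 0, 255], [0, 0, 0, 0, 0, 0, 255]]]'

```text
time_s: 15.7
eef_pos: [0.4885, 0.2176, 0.3928]
eef_rot: [0.001, 0.994, 0.109, -0.002]
wrist_force: [-0.1, -0.5, -1.6]
opening: 0.178
```

```bash
cat > tipm.py <<'E'
from blk import *
def tip():
    T=tool(); p=T[:3,:3]@[0,-.0006,.2663]+T[:3,3]-np.r_[C,0]; print('tip in tank',np.round([p@cx,p@cy,p[2]],4),ctrl.get_obs()['wrist_force'].round(2),'yaw',np.degrees(np.arctan2(T[1,1],T[0,1])).round(2),'tilt',T[:2,2].round(4))
    return T
E
python3 - <<'E'
from tipm import *
T=tip(); i,P=shot('wrist'); q=P-np.r_[C,0]; x,y,z=q@cx,q@cy,q[...,2]
for yy in (.04,.06,.08,.1): 
    m=(abs(y-yy)<.005)&(x>-.1)&(x<-.06)&(z>.08)&(z<.0915); print(yy,m.sum(),(x[m].min()+x[m].max())/2 if m.any() else 0,np.median(z[m]))
T2=T.copy(); T2[:3,:3]=R_of(-77.63); T2[:3,3]=tk(-.08,.103,.094+.2663)
tip();plan([(T2,4,255)])
E
```

```text
tip in tank [-0.0812  0.1046  0.1265] [-0.06 -0.51 -1.61] yaw -77.53 tilt [-0.0035 -0.0014]
0.04 151 -0.07787632457776172 0.08833527418878856
0.06 150 -0.07787685247147383 0.08830874070961303
0.08 154 -0.07798455947215024 0.08821364522555536
0.1 161 -0.07796204063931629 0.08831507474830197
tip in tank [-0.0809  0.1037  0.1268] [ 0.09  0.01 -0.88] yaw -77.63 tilt [-0.0031 -0.0014]
[0,0,0.16,0,0.01,0,255],
[0,0,0.17,0,0,0,255],
[0,0,0.16,0,0.01,0,255],
[0,0,0.17,0,0,0,255]  max
```

>>> drive_tool --commands '[[[0.02, 0, 0.16, 0, 0.01, 0, 255], [0, 0, 0.16, 0, 0, 0, 255], [0, 0, 0.16, 0, 0.01, 0, 255], [0, 0, 0.12, 0, 0, 0, 255], [0, 0, 0, 0, 0, 0, 255], [0, 0, 0, 0, 0, 0, 255]]]'

```text
time_s: 16.35
eef_pos: [0.4902, 0.217, 0.364]
eef_rot: [0.0, 0.994, 0.107, 0.001]
wrist_force: [-0.4, -0.0, -0.6]
opening: 0.182
```

```bash
python3 - <<'E'
from tipm import *
tip();i,P=shot('wrist');tip();save(i[120:330,180:380],'ins.png',4)
E
```

```text
tip in tank [-0.0783  0.1038  0.0977] [-0.38 -0.02 -0.62] yaw -77.69 tilt [ 0.0011 -0.    ]
tip in tank [-0.078   0.1038  0.0981] [-0.69  0.05 -0.25] yaw -77.68 tilt [0.0018 0.0002]
```

View pics/ins.png

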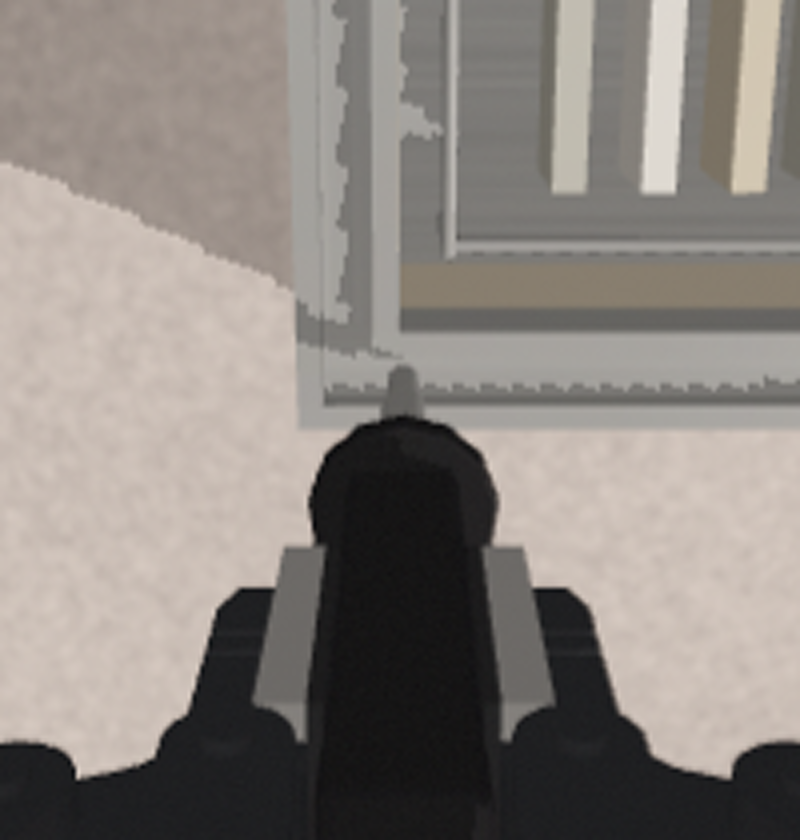

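In this view the tip is at (403,368) and the groove is the dark band at y≈385–405. I check their relative position by ray intersection.

```bash
python3 - <<'E'
from tipm import *
D=np.load('pics/wrist.npz');Wc,K,k1=D['W'],D['K'],float(D['k1']);P=D['P']
def hit(cu,cv,z):
    u,v=180+(cu+.5)/4-.5,120+(cv+.5)/4-.5
    n=cv2.undistortPoints(np.array([[[u,v]]],np.float32),K,np.array([k1,0,0,0]),None).ravel()
    d=Wc[:3,:3]@np.r_[n,1];o=Wc[:3,3];p=o+d*(z-o[2])/d[2]-np.r_[C,0];return np.round([p@cx,p@cy],4)
for z in (.095,.097,.099): print('tip +x edge',z,hit(403,366,z))
print('outer edge',hit(600,428,.095),'outer lip',hit(600,405,.095),'inner rim edge',hit(600,334,.095))
q=P-np.r_[C,0]
for u in range(310,370,15):
    print([(v,round(float(q[v,u]@cx),4),round(float(q[v,u,2]),4)) for v in range(200,228,2)])
T=tool();Pt=(P-T[:3,3])@T[:3,:3];s=(abs(Pt[...,0])<.02)&(abs(Pt[...,1])<.01)&(Pt[...,2]>.255)&(Pt[...,2]<.2675);print('tip pts tool',s.sum(),Pt[s].min(0),Pt[s].max(0))
E
```

```text
tip +x edge 0.095 [-0.0768  0.1038]
tip +x edge 0.097 [-0.0762  0.1038]
tip +x edge 0.099 [-0.0755  0.1038]
outer edge [-0.0897  0.0651] outer lip [-0.0849  0.0653] inner rim edge [-0.0704  0.066 ]
[(200, -0.0706, 0.0856), (202, -0.0708, 0.0906), (204, -0.0715, 0.0935), (206, -0.0728, 0.0948), (208, -0.0748, 0.0933), (210, -0.0785, 0.087), (212, -0.0802, 0.0869), (214, -0.0815, 0.0881), (216, -0.0834, 0.0874), (218, -0.0851, 0.0875), (220, -0.0854, 0.0913), (222, -0.0857, 0.0952), (224, -0.0877, 0.0942), (226, -0.0893, 0.0945)]
[(200, -0.0706, 0.0854), (202, -0.0705, 0.0914), (204, -0.0714, 0.0939), (206, -0.0728, 0.0946), (208, -0.0743, 0.0949), (210, -0.0778, 0.089), (212, -0.0796, 0.0886), (214, -0.0818, 0.0873), (216, -0.0831, 0.0885), (218, -0.0852, 0.0871), (220, -0.085, 0.0925), (222, -0.0855, 0.0959), (224, -0.0879, 0.0938), (226, -0.0893, 0.0944)]
[(200, -0.0706, 0.0855), (202, -0.0703, 0.0924), (204, -0.0711, 0.0951), (206, -0.0731, 0.0939), (208, -0.0746, 0.0942), (210, -0.0779, 0.0888), (212, -0.0796, 0.0887), (214, -0.0815, 0.088), (216, -0.083, 0.0886), (218, -0.0848, 0.0883), (220, -0.0855, 0.0912), (222, -0.086, 0.0945), (224, -0.0878, 0.0942), (226, -0.0897, 0.0936)]
[(200, -0.0704, 0.0862), (202, -0.0708, 0.0907), (204, -0.0713, 0.0944), (206, -0.073, 0.0942), (208, -0.0745, 0.0946), (210, -0.0782, 0.0881), (212, -0.0798, 0.0883), (214, -0.0814, 0.0885), (216, -0.0829, 0.089), (218, -0.0849, 0.088), (220, -0.0851, 0.0922), (222, -0.086, 0.0945), (224, -0.0879, 0.094), (226, -0.0896, 0.0937)]
tip pts tool 40 [ 0.00047938 -0.00316336  0.25512437] [0.00251761 0.00216262 0.26668817]
```

The tip axis is at x = -0.079 and the groove runs from -0.085 to -0.075, so it fits. I lower slowly until it touches.

>>> drive_tool --commands '[[[-0.02, 0, 0.06, 0, 0, 0, 255], [0, 0, 0.06, 0, 0, 0, 255], [0, 0, 0.03, 0, 0, 0, 255], [0, 0, 0.02, 0, 0, 0, 255], [0, 0, 0, 0, 0, 0, 255], [0, 0, 0, 0, 0, 0, 255]]]'

```text
time_s: 17.0
eef_pos: [0.4892, 0.2169, 0.3557]
eef_rot: [0.0, 0.994, 0.107, 0.001]
wrist_force: [0.2, 0.2, -0.4]
opening: 0.178
```

```bash
python3 -c "
from tipm import *
tip()
ctrl.camera('wrist');tip()"
```

```text
tip in tank [-0.0792  0.1039  0.0894] [ 0.19  0.17 -0.41] yaw -77.67 tilt [0.0014 0.0001]
tip in tank [-0.0791  0.1039  0.0895] [ 0.54  0.25 -0.81] yaw -77.67 tilt [0.0016 0.0001]
```

Nearly at the floor with no contact yet, so I step down about 0.5 mm at a time.

>>> drive_tool --commands '[[[0, 0, 0.01, 0, 0, 0, 255], [0, 0, 0.01, 0, 0, 0, 255], [0, 0, 0, 0, 0, 0, 255], [0, 0, 0, 0, 0, 0, 255]]]'

```text
time_s: 17.45
eef_pos: [0.4893, 0.2169, 0.3552]
eef_rot: [0.0, 0.994, 0.107, 0.001]
wrist_force: [-0.7, -0.8, 3.8]
opening: 0.177
```

Contact at about 4 N. I run to the right at 50 mm/s, checking the force after each call.

>>> drive_tool --commands '[[[0, 0.05, 0, 0, 0, 0, 255], [0, 0.08, 0, 0, 0, 0, 255], [0, 0.1, 0, 0, 0, 0, 255], [0, 0.1, 0, 0, 0, 0, 255], [0, 0.1, 0, 0, 0, 0, 255]]]'

```text
time_s: 17.95
eef_pos: [0.494, 0.1958, 0.3551]
eef_rot: [-0.001, 0.994, 0.107, 0.001]
wrist_force: [-0.7, 4.0, 4.6]
opening: 0.179
```

```bash
python3 -c "
from tipm import *
tip()"
```

```text
tip in tank [-0.0787  0.0825  0.0888] [-0.72  4.05  4.65] yaw -77.68 tilt [0.0023 0.0013]
```

>>> drive_tool --commands '[[[0, 0.1, 0, 0, 0, 0, 255], [0, 0.1, 0, 0, 0, 0, 255], [0, 0.1, 0, 0, 0, 0, 255], [0, 0.1, 0, 0, 0, 0, 255], [0, 0.1, 0, 0, 0, 0, 255], [0, 0.1, 0, 0, 0, 0, 255], [0, 0.1, 0, 0, 0, 0, 255], [0, 0.1, 0, 0, 0, 0, 255]]]'

```text
time_s: 18.75
eef_pos: [0.5025, 0.1567, 0.3552]
eef_rot: [-0.001, 0.994, 0.107, 0.001]
wrist_force: [-0.9, 4.1, 5.1]
opening: 0.177
```

```bash
python3 -c "
from tipm import *
tip()"
```

```text
tip in tank [-0.0789  0.0425  0.0889] [-0.93  4.15  5.09] yaw -77.69 tilt [0.0021 0.0014]
```

>>> drive_tool --commands '[[[0, 0.1, 0, 0, 0, 0, 255], [0, 0.1, 0, 0, 0, 0, 255], [0, 0.1, 0, 0, 0, 0, 255], [0, 0.1, 0, 0, 0, 0, 255], [0, 0.1, 0, 0, 0, 0, 255], [0, 0.1, 0, 0, 0, 0, 255], [0, 0.1, 0, 0, 0, 0, 255], [0, 0.1, 0, 0, 0, 0, 255], [0, 0.1, 0, 0, 0, 0, 255], [0, 0.1, 0, 0, 0, 0, 255]]]'

```text
time_s: 19.75
eef_pos: [0.5131, 0.1079, 0.3551]
eef_rot: [-0.001, 0.994, 0.107, 0.001]
wrist_force: [-1.4, 5.2, 6.7]
opening: 0.179
```

```bash
python3 -c "
from tipm import *
tip()"
```

```text
tip in tank [-0.079  -0.0074  0.0888] [-1.44  5.19  6.69] yaw -77.68 tilt [0.0018 0.0015]
```

>>> drive_tool --commands '[[[0, 0.1, -0.005, 0, 0, 0, 255], [0, 0.1, 0, 0, 0, 0, 255], [0, 0.1, 0, 0, 0, 0, 255], [0, 0.1, 0, 0, 0, 0, 255], [0, 0.1, 0, 0, 0, 0, 255], [0, 0.1, 0, 0, 0, 0, 255], [0, 0.1, 0, 0, 0, 0, 255], [0, 0.1, 0, 0, 0, 0, 255], [0, 0.1, 0, 0, 0, 0, 255], [0, 0.1, 0, 0, 0, 0, 255]]]'

```text
time_s: 20.75
eef_pos: [0.5237, 0.0589, 0.3551]
eef_rot: [-0.0, 0.994, 0.107, 0.001]
wrist_force: [-0.5, 5.1, 6.6]
opening: 0.181
```

```bash
python3 -c "
from tipm import *
tip()"
```

```text
tip in tank [-0.0794 -0.0576  0.0888] [-0.5   5.11  6.63] yaw -77.68 tilt [0.0012 0.001 ]
```

>>> drive_tool --commands '[[[0, 0.1, 0, 0, 0, 0, 255], [0, 0.1, -0.005, 0, 0, 0, 255], [0, 0.1, 0, 0, 0, 0, 255], [0, 0.1, 0, 0, 0, 0, 255], [0, 0.1, 0, 0, 0, 0, 255], [0, 0.1, 0, 0, 0, 0, 255], [0, 0.1, 0, 0, 0, 0, 255], [0, 0.1, 0, 0, 0, 0, 255], [0, 0.1, 0, 0, 0, 0, 255], [0, 0.06, 0, 0, 0, 0, 255]]]'

```text
time_s: 21.75
eef_pos: [0.534, 0.0117, 0.3552]
eef_rot: [0.0, 0.994, 0.107, 0.001]
wrist_force: [-0.9, 3.5, 4.1]
opening: 0.177
```

```bash
python3 - <<'E'
from tipm import *
T=tip()
A=T.copy();A[2,3]+=.06
G=np.load('Tgrasp.npy');H=pose(np.r_[G[:2,3],.41],R_of(-73.14))
np.set_printoptions(suppress=True)
X=plan([(A,3,255),(H,8,255)],T)
E
```

```text
tip in tank [-0.0794 -0.1062  0.0889] [-0.88  3.53  4.12] yaw -77.69 tilt [ 0.0013 -0.0001]
[0,0,-0.4,0,0,0,255],
[0,0,-0.4,0,0,0,255],
[0,0,-0.4,0,0,0,255]  max
[-0.02,0.7,0.01,0,0,-0.07,255],
[-0.03,0.69,0.02,0,0,-0.07,255],
[-0.03,0.7,0.01,0,0,-0.07,255],
[-0.05,0.7,0.01,0,0,-0.07,255],
[-0.05,0.69,0.02,0,-0.01,-0.08,255],
[-0.05,0.7,0.01,0,0,-0.07,255],
[-0.07,0.69,0.01,0,0,-0.07,255],
[-0.07,0.7,0.02,0,0,-0.07,255]  max
```

The whole groove is run, at 4–7 N throughout. Back to the block.

>>> drive_tool --commands '[[[0, 0, -0.2, 0, 0, 0, 255], [0, 0, -0.45, 0, 0, 0, 255], [0, 0, -0.5, 0, 0, 0, 255], [-0.02, 0.7, 0, 0, 0, -0.07, 255], [-0.03, 0.7, 0, 0, 0, -0.07, 255], [-0.03, 0.7, 0, 0, 0, -0.07, 255], [-0.05, 0.7, 0, 0, 0, -0.07, 255], [-0.05, 0.7, 0, 0, 0, -0.08, 255], [-0.05, 0.7, 0, 0, 0, -0.07, 255], [-0.07, 0.68, 0, 0, 0, -0.07, 255]]]'

```text
time_s: 22.75
eef_pos: [0.5783, -0.2301, 0.4128]
eef_rot: [0.001, 0.99, 0.142, 0.0]
wrist_force: [0.5, -0.0, -1.3]
opening: 0.177
```

>>> drive_tool --commands '[[[-0.07, 0.68, 0, 0, 0, -0.07, 255], [0, 0, 0, 0, 0, 0, 255], [0, 0, 0, 0, 0, 0, 255]]]'

```text
time_s: 23.05
eef_pos: [0.5842, -0.2628, 0.4123]
eef_rot: [-0.0, 0.989, 0.146, 0.0]
wrist_force: [-0.3, 1.0, -0.5]
opening: 0.174
```

```bash
cat > ret.py <<'E'
from tipm import *
T=tool(); G=np.load('Tgrasp.npy'); i,P=shot('wrist'); Pt=(P-T[:3,3])@T[:3,:3]
for a,b in ((.195,.212),(.22,.24),(.24,.255),(.255,.275)):
    s=(abs(Pt[...,0])<.03)&(abs(Pt[...,1])<.03)&(Pt[...,2]>a)&(Pt[...,2]<b)
    if s.any(): print(a,s.sum(),'x',Pt[s][:,0].min().round(4),Pt[s][:,0].max().round(4),'y',np.percentile(Pt[s][:,1],[1,50,99]).round(4),'z',Pt[s][:,2].max().round(4))
q=P-B; x,y,z=q@bx,q@by,q[...,2]; m=(abs(z-.07)<.003)
k,l,st,_=cv2.connectedComponentsWithStats(m.astype(np.uint8));s=l==1+np.argmax(st[1:,4]);print(cv2.minAreaRect((P[s][:,:2]*1000).astype(np.float32)))
print(T.round(4)); print('tip off from grasp pose',((T[:3,:3]@[0,-.0006,.2663]+T[:3,3])-(G[:3,:3]@[0,-.0006,.2663]+G[:3,3])).round(4))
save(i[90:300,190:370],'ret%d.png'%(T[2,3]*1000),4)
E
python3 ret.py; python3 - <<'E'
from tipm import *
G=np.load('Tgrasp.npy');T=tool();A=G.copy();A[2,3]=.351;plan([(A,4,255)],T)
E
```

```text
0.195 861 x -0.005 0.0141 y [-0.0138 -0.0004  0.0125] z 0.2089
0.22 18 x 0.002 0.0037 y [-0.0036 -0.0006  0.0024] z 0.2394
0.24 57 x -0.0001 0.0039 y [-0.0045 -0.0009  0.0033] z 0.2545
0.255 38 x 0.0007 0.0029 y [-0.0032 -0.0009  0.0021] z 0.2666
((566.4107666015625, -267.8795471191406), (108.24520111083984, 56.11861038208008), 16.837905883789062)
[[ 9.574e-01  2.887e-01  0.000e+00  5.842e-01]
 [ 2.887e-01 -9.574e-01  1.000e-04 -2.628e-01]
 [ 0.000e+00 -1.000e-04 -1.000e+00  4.123e-01]
 [ 0.000e+00  0.000e+00  0.000e+00  1.000e+00]]
tip off from grasp pose [-0.0011  0.0003  0.1339]
[0,0,0.31,0,0,0,255],
[0,0.01,0.3,-0.01,0,0,255],
[0.01,0,0.31,0,0,0,255],
[0,0.01,0.31,-0.01,0,0.01,255]  max
```

>>> drive_tool --commands '[[[0.02, 0, 0.4, 0, 0, 0, 255], [0, 0, 0.4, 0, 0, 0, 255], [0, 0, 0.4, 0, 0, 0, 255], [0, 0, 0.2, 0, 0, 0, 255], [0, 0, 0.2, 0, 0, 0, 255], [0, 0, 0.2, 0, 0, 0, 255], [0, 0, 0, 0, 0, 0, 255]]]'

```text
time_s: 23.8
eef_pos: [0.5855, -0.2611, 0.3216]
eef_rot: [-0.001, 0.989, 0.147, -0.0]
wrist_force: [-0.5, 0.4, -1.1]
opening: 0.178
```

>>> drive_tool --commands '[[[0, 0, 0.2, 0, 0, 0, 255], [0, 0, 0.2, 0, 0, 0, 255], [0, 0, 0.2, 0, 0, 0, 255], [0, 0, 0.12, 0, 0, 0, 255], [0, 0, 0.05, 0, 0, 0, 255], [0, 0, 0, 0, 0, 0, 255]]]'

```text
time_s: 24.4
eef_pos: [0.5857, -0.2615, 0.2837]
eef_rot: [-0.0, 0.989, 0.147, 0.0]
wrist_force: [0.4, 0.1, -1.0]
opening: 0.179
```

>>> drive_tool --commands '[[[0, 0, 0.05, 0, 0, 0, 255], [0, 0, 0.03, 0, 0, 0, 255], [0, 0, 0.02, 0, 0, 0, 255], [0, 0, 0.01, 0, 0, 0, 255], [0, 0, 0, 0, 0, 0, 255], [0, 0, 0, 0, 0, 0, 255]]]'

```text
time_s: 25.0
eef_pos: [0.5858, -0.2615, 0.2789]
eef_rot: [0.0, 0.989, 0.147, 0.001]
wrist_force: [0.3, -0.2, -1.3]
opening: 0.176
```

>>> drive_tool --commands '[[[0, 0, 0.01, 0, 0, 0, 255], [0, 0, 0.01, 0, 0, 0, 255], [0, 0, 0, 0, 0, 0, 255], [0, 0, 0, 0, 0, 0, 255]]]'

```text
time_s: 25.4
eef_pos: [0.5859, -0.2615, 0.2784]
eef_rot: [0.0, 0.989, 0.147, 0.001]
wrist_force: [-1.9, 1.7, 3.8]
opening: 0.18
```

Collar contact at about 4 N, so the probe is fully down. I open modestly (the neighbouring forceps are off the jaw axis) and back up.

>>> drive_tool --commands '[[[0, 0, 0, 0, 0, 0, 190], [0, 0, 0, 0, 0, 0, 120], [0, 0, 0, 0, 0, 0, 90], [0, 0, 0, 0, 0, 0, 90], [0, 0, -0.1, 0, 0, 0, 90], [0, 0, -0.3, 0, 0, 0, 90], [0, 0, -0.5, 0, 0, 0, 90], [0, 0, -0.6, 0, 0, 0, 90], [0, 0, -0.6, 0, 0, 0, 90], [0, 0, -0.6, 0, 0, 0, 90]]]'

```text
time_s: 26.4
eef_pos: [0.5855, -0.2614, 0.4157]
eef_rot: [0.001, 0.989, 0.147, 0.001]
wrist_force: [0.2, -0.1, -0.2]
opening: 0.647
```

```bash
python3 - <<'E'
from lidang import *
from blk import *
i,P=shot('wrist'); q=P-B; x,y,z=q@bx,q@by,q[...,2]
m=(abs(x)<.12)&(abs(y)<.04)&(z>.146)&(z<.158);print('handle top in block',m.sum(),[round(float(v),4) for v in (x[m].min(),x[m].max(),y[m].min(),y[m].max(),np.median(z[m]))])
m=(abs(x-.06)<.016)&(abs(y)<.016)&(z>.072)&(z<.08);print('collar z',m.sum(),np.median(z[m]))
j=lidang();D=np.load('pics/side.npz')['P'].reshape(-1,3)-np.r_[C,0];X,Y,Z=D@cx,D@cy,D[:,2]
m=(Y<-.02)&(abs(Y)<.12)&(Z>.15)&(Z<.285)&(X>.06)&(X<.2);print('lid past upright deg',np.degrees(np.arctan(np.polyfit(Z[m],X[m],1)[0])))
save(np.vstack([i,j]),'end.png',.7);print(ctrl.get_obs()['time_s'],ctrl.get_obs()['wrist_force'])
E
```

```text
handle top in block 435 [0.0535, 0.0695, -0.0064, 0.0091, 0.151]
collar z 259 0.07527432664340106
lid deg [] [-0.9 -0.2 -0. ]
lid past upright deg 19.770067968704545
26.5 [-0.85751528 -0.2385709  -0.04631056]
```

View pics/end.png

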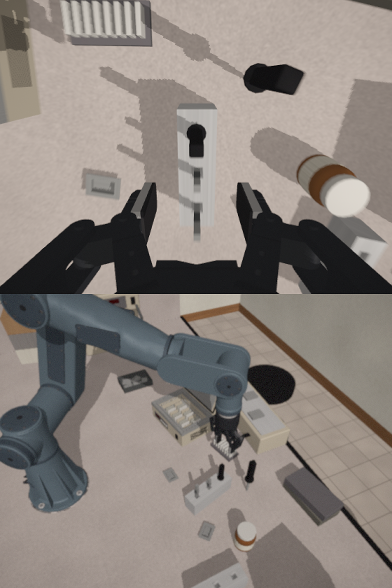

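The wrist picture shows the probe upright in its well (196,135), with both forceps and the moulds in place. The lid is mostly hidden by the arm in the side view, but the points that are visible give 20° past upright. Handing in.

```bash
python3 -c "
from bench import ctrl
print(ctrl.hand_in())"
```

```text
the job is handed in; nothing more can be done
None
```

I opened the tank lid, ran the probe along the whole front groove, and stood it back in its well. I handed in at 26.5 s of the 72 s allowed; no verdict is reported.

- **Lid:** I lifted it with the fingers either side of the lip, at about 0.6 rad/s, slower past the balance point. It leaned 20° past upright (1.92 rad) on its rests before I let go. Lid speed was not measured. The highest force seen was about 34 N, at the wrist, early in the lift.
- **Groove:** I moved the tip from y = +104 to −106 mm at about 50 mm/s. Wrist force read 4–7 N upward with about 4–5 N of drag, and the estimated tip position stayed at x ≈ −79 mm and z ≈ 89 mm.
- **Probe:** I lowered it until the collar touched at about 4 N, then released it. The last look puts the handle top at 151 mm and level, as at the start, and about 1.5 mm off its first position, within the well's play. The collar depth read 75 mm, also consistent with it being fully down.
- **Other items:** the forceps, moulds, jar and cassette rack look unmoved in the last picture; I did not re-measure them.
- **Failed check:** in the last side view the arm hid most of the lid, so the lid-angle histogram came back empty. The points still visible gave 19.8° past upright, which agrees with the earlier clear view.

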